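# Sort the small wooden furniture parts and take the last one off the drilling jig

## Task

Clear these five wooden parts into the trays that already hold their own kind: the two drawer knobs, the chair corner block, the loose table-top button, and the last button, which is still held in the drilling jig. To free that one, swing the jig's sprung finger up until it springs over and leave it standing open, and only then take the button out. Set every part down on the tray's floor: the knobs standing on their feet, the buttons and the corner block lying flat, the same way up as now.

Things in the scene. Friction and masses are not known exactly. Their poses are not given: they have to be found in the camera images.
- knob_a: A turned oak drawer knob standing on its foot: mushroom head 38 mm across (widest, with a straight rim, 18 to 24 mm above the foot), domed top 32 mm high, waist 21 mm, foot 26 mm across. Round, so any grip direction does. Origin: centre of the underside, z up. About 22 g. It belongs in knob_tray.
- knob_b: A second drawer knob, the same as knob_a. It belongs in knob_tray.
- corner_block: Oak chair corner block lying flat, 22 mm high: seen from above a trapezium with two parallel faces 28 mm apart (at x = -14 and +14 mm), 86 and 30 mm long, both along y and centred on y = 0; ends cut at 45 degrees, two small dark screw holes on top. Grip it across x at the middle. Origin: centre of the underside. About 30 g. Belongs in corner_tray.
- loose_button: Oak table-top button (rebated fixing block) lying flat: 52 mm along x, 30 mm along y. The main block, 22 mm high, runs from x = -26 to +12 mm; on to x = +26 mm a tongue only 10 mm high. A small dark screw hole on top. Grip it across y at x = -7 mm. Origin: centre of the 52 x 30 underside. About 24 g. Belongs in button_tray.
- jig_button: A button like loose_button in the nest of the fixed plywood drilling jig (190 x 100 mm), underside 15 mm above the bench, tongue (+x) towards the finger's pivot. Steel pins round it, 6 mm across, tops 21 mm above the bench: one at each end, two per long side at x = -19 and +19 mm; it comes out straight up. Grip as loose_button, fingertips above the pins. Belongs in button_tray.
- finger_ball (a point): Centre of the black 22 mm ball on the jig's steel hold-down finger (bar 14 mm wide, its top 26 mm below the ball's centre). Frame turns with the finger: y is the level pivot axis; shut, x points level from the nest to the pivot and z up. The pivot lies 75 mm along +x and 30 mm along -z of here; shut, the ball is 80 mm above the bench. Grip it across y from above and follow the arc.
- hold_down (a joint): Angle of the hold-down finger (rad): about 0 shut, its rubber foot pressing on the button; it grows as the ball end swings up and over towards the pivot side, to the stop at 1.75. An over-centre spring pulls it shut below about 1.0 and throws it open beyond that, where it stays. About 3 N at the ball moves it.
- knob_tray: Fixed open tray, plywood rim and dark wood floor, 190 mm along x, 150 mm along y, rim 22 mm high and 6 mm thick, floor 5 mm above the bench. Three drawer knobs, fixed, stand in a row along its +x end. Origin: on the bench under the middle of the clear part of the floor, which runs from x = -61 to +75 mm and y = -69 to +69 mm.
- button_tray: Fixed open tray of the same make and size and with the same origin as knob_tray; three table-top buttons, fixed, lie side by side along its +x end, which leaves x = -61 to +60 mm clear.
- corner_tray: Fixed open tray of the same make and size and with the same origin as knob_tray; two chair corner blocks, fixed, lie one behind the other along its +x end, which leaves x = -61 to +54 mm clear.

How it is judged:
On the way:
1. the finger is swung over and stands open (beyond 1.4 rad) while its button is still in the nest (within 10 mm of its start) (value of joint hold_down above 1.4 rad and distance of jig_button from where it was at the start of the episode below 0.01 m), for 0.2 s.
At the end, for the whole second after the job is handed in: Each part lies in the tray of its kind, its underside centre 5 mm or more inside the rim, on the floor (under 12 mm above the bench), the same way up as at the start within 0.2 rad, released and still (under 2 cm/s). The hold-down finger stands open beyond 1.4 rad (value of joint hold_down above 1.4 rad and x of knob_a in the frame of knob_tray between -0.056 and 0.06 m and y of knob_a in the frame of knob_tray between -0.064 and 0.064 m and z of knob_a in the frame of knob_tray between 0.002 and 0.012 m and angle between each of knob_a, knob_b, corner_block, loose_button, jig_button's own z axis and vertical below 0.2 rad and linear speed of each of knob_a, knob_b, corner_block, loose_button, jig_button below 0.02 m/s and x of knob_b in the frame of knob_tray between -0.056 and 0.06 m and y of knob_b in the frame of knob_tray between -0.064 and 0.064 m and z of knob_b in the frame of knob_tray between 0.002 and 0.012 m and x of corner_block in the frame of corner_tray between -0.056 and 0.06 m and y of corner_block in the frame of corner_tray between -0.064 and 0.064 m and z of corner_block in the frame of corner_tray between 0.002 and 0.012 m and x of loose_button in the frame of button_tray between -0.056 and 0.06 m and y of loose_button in the frame of button_tray between -0.064 and 0.064 m and z of loose_button in the frame of button_tray between 0.002 and 0.012 m and x of jig_button in the frame of button_tray between -0.056 and 0.06 m and y of jig_button in the frame of button_tray between -0.064 and 0.064 m and z of jig_button in the frame of button_tray between 0.002 and 0.012 m); the robot touches nothing.
It also fails if it takes over 141 s, if anything falls off the work surface, if the arm or the gripper's body presses on something with over 40 N, if the wrist force passes 120 N, or if a joint passes its speed limit or range.

## Robot

A 6-joint arm with a two-finger parallel gripper is mounted at the origin on the work surface. World frame = base frame: x ahead of the robot, y to its left, z up, the work surface at z = 0. Lengths are in m, angles in rad, forces in N, time in s.
With the tool pointing down it reaches from about 0.25 to 0.725 m from the base axis. Payload 4 kg.
Tool frame: the origin (TCP) lies midway between the tips of the shut fingers; the grasp point (between the pads) lies 19 mm behind it (bot.grasp_offset is the distance from the TCP to the grasp point, in m); z points along the fingers, y is the direction in which the jaws open and shut (so a half turn about z gives the same grasp; the last joint's range is limited). The gripper opens to 85 mm and grips with 20 to 120 N. Pads are 22 mm wide; open, the fingers measure 114 mm over their backs; the gripper's body (76 mm by 85 mm) begins 54 mm behind the grasp point. The pads swing forward as they close: fully open they stand 13 mm farther back than shut.
Start: joints at [-1.324, 0.241, 0.005, 1.335, 0, 1.571], TCP at [0.122, -0.485, 0.231] pointing down, gripper open.
Joint ranges: [-2.72, 2.72], [-1.05, 1.87], [-1.09, 1.28], [-1.99, 2.15], [-1.42, 1.44], [-3.14, 3.14]. Speed limits (rad/s): [2.79, 2.79, 3.14, 3.14, 3.14, 3.14].

## Interface

Orientations are given as a unit quaternion [x, y, z, w].
In Python, from workcell import sensors, optics, bot gives the robot as it stands.
- The arm moves only by the tool apply_moves, never from a script. Its argument "plan" is one flat list of numbers, 6 for each row, row after row: the shift along the tool's x, y, z in m, then the turn, a rotation vector about the tool's x, y, z in rad. In form: [tx, ty, tz, ax, ay, az, tx, ty, tz, ax, ay, az, ...]. A call has 1 to 12 rows; each row is the pose to reach, as a shift and turn from the pose commanded when the call began, along the tool's axes at that moment; what a row does not reach only later rows make up. A row lasts 1/12 s, in which the tool goes at most 41.7 mm and 7.16 degrees, less where a joint would pass 70% of its speed; a pose out of reach is approached as far as the arm can. A call with a gripper value outside its range is refused whole. "grip" is the finger opening in m, from 0 to 0.0854, set as the call begins (left out, the last holds). The fingers move at their own pace and stop on an object; the grip force is fixed at half the most. Time passes only in rows, so rows that repeat a pose let the fingers close. It gives the time, the measured TCP pose, the force and the opening at its end, in the units of the state.
- sensors.get_obs(): the state, without advancing time (a new reading comes with each control period).
- optics.camera(name): name is "scene" or "top" or "wrist"; returns a dict with "pixels" (400x640x3 uint8, red, green, blue), "fx", "fy", "cx", "cy" (pixels), "k1" (the pictures are not rectified: a ray, as slopes to the right and down, at radius r is drawn at 1 + k1 r^2 times it, then the intrinsics apply), "pose" (4x4, takes a point from camera to world coordinates); the wrist camera has in their place "tool_from_camera" (4x4, takes a point from camera to tool coordinates, whose origin is the TCP and whose axes are the flange's). Camera axes: x right, y up, looking along -z (the intrinsics and any distortion apply to the point x, -y, -z); pixel columns grow to the right and rows downward; lengths in m; the calibration is good to about 2 mm. A picture is of the moment at which its call begins: read the wrist's pose just before it. There is no depth.
- bot.job_done(): hands the job in, once; it reports no verdict.
The state is a dict: "clock": time; "joint_pos": joint angles; "joint_vel": joint speeds; "tau": joint torques, N m; "eef_pos": TCP position; "tool_rot": TCP orientation; "ft_force": force on the tool from outside, world axes, zero at the start; "ft_torque": the same for the moment, N m; "grip_width": finger opening in m.
Only numpy, scipy, OpenCV 4.12 (cv2) and the standard library are available. Lean on these libraries where they do the work, as an engineer would, in place of code of your own. Each camera call takes 0.05 s, during which the arm holds its last target.

## Working session

There is one attempt and no reset: what is moved stays moved. The work goes in short steps, Python scripts to look and compute and a tool call to move; the robot and the scene stay as the last step left them, time stands still between calls to the robot, and variables do not carry over. Pictures are saved under pics/ and viewed, and the job is handed in when it is done.

Besides the shell and the picture viewer there is one more tool, called after "Emit:" as a command line: name --argument value ..., lists and objects as JSON in quotes. apply_moves: Moves the arm, as the interface text tells. Its arguments: {"type":"object","properties":{"plan":{"type":"array","items":{"type":"number"}},"grip":{"type":"number"}},"required":["plan"]}

```bash
ls; mkdir -p pics
python3 - <<'E'
from workcell import sensors, optics, bot
import cv2, numpy as np
o=sensors.get_obs(); print(o, bot.grasp_offset)
for n in ["scene","top","wrist"]:
    c=optics.camera(n); cv2.imwrite(f"pics/{n}0.png",c["pixels"][:,:,::-1])
    print(n,{k:(np.round(v,4).tolist()) for k,v in c.items() if k!="pixels"})
E
```

```text
pics
{'clock': 0.0, 'joint_pos': array([-1.32398319e+00,  2.41413206e-01,  3.71864213e-03,  1.33521798e+00,
        3.87221982e-05,  1.57077892e+00]), 'joint_vel': array([ 2.10491494e-03, -1.84303428e-03,  1.32437867e-03,  3.58986516e-05,
       -1.28905042e-03,  1.40337761e-03]), 'tau': array([ 1.63555531e-03, -3.72320652e+01,  2.52406669e+01,  1.70307962e-02,
        1.51432832e-04,  1.22270940e-07]), 'eef_pos': array([ 0.12201189, -0.48422211,  0.23041073]), 'tool_rot': array([ 9.92393444e-01,  1.23102121e-01, -1.11023082e-04, -1.05244368e-03]), 'ft_force': array([0.96762978, 0.14217995, 0.15067971]), 'ft_torque': array([-0.00242395,  0.01034805,  0.01861925]), 'grip_width': 0.08521694195207188} 0.0187
scene {'fx': 421.974, 'fy': 421.974, 'cx': 322.3814, 'cy': 202.4536, 'k1': -0.1099, 'pose': [[-0.3238, -0.527, 0.7858, 1.4191], [0.946, -0.1953, 0.2588, 0.2881], [0.0171, 0.8271, 0.5618, 0.6791], [0.0, 0.0, 0.0, 1.0]]}
top {'fx': 388.9585, 'fy': 388.9585, 'cx': 324.0832, 'cy': 200.6588, 'k1': -0.0566, 'pose': [[0.0266, 0.9926, -0.1181, 0.4714], [-0.9996, 0.0276, 0.0069, -0.0013], [0.0102, 0.1179, 0.993, 0.9941], [0.0, 0.0, 0.0, 1.0]]}
wrist {'fx': 311.6619, 'fy': 311.6619, 'cx': 318.803, 'cy': 199.0429, 'k1': -0.0595, 'tool_from_camera': [[-0.0006, 0.9545, 0.2981, 0.0771], [1.0, 0.0006, -0.0001, -0.0014], [-0.0003, 0.2981, -0.9545, -0.1425], [0.0, 0.0, 0.0, 1.0]]}
```

View pics/top0.png

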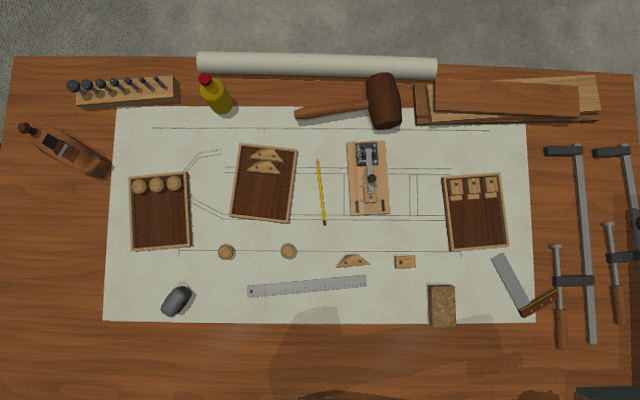

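View pics/scene0.png

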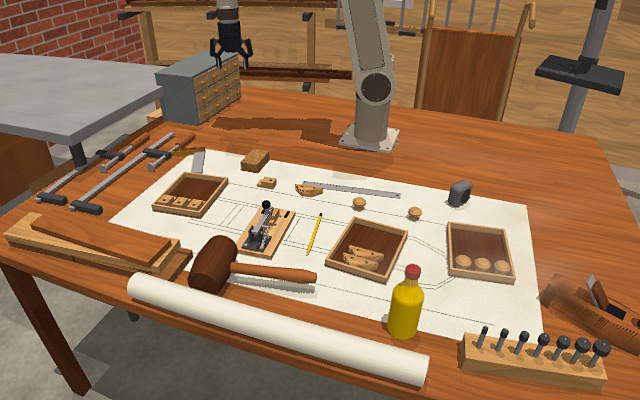

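View pics/wrist0.png

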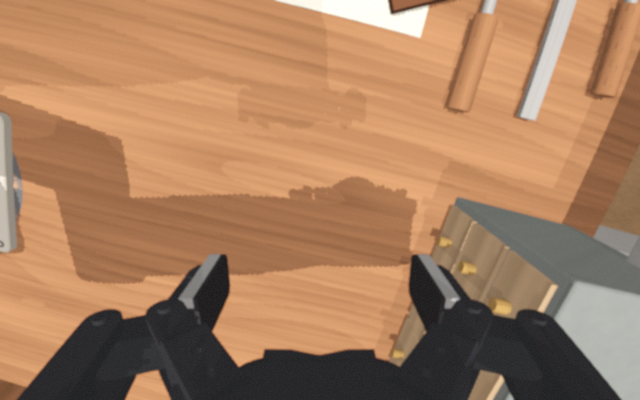

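The top view shows knobs at about (226,252) and (289,251), the corner block at (353,260), the loose button at (404,262) and the jig at (368,178). The trays are at (160,210) for knobs, (262,182) for corner blocks and (475,211) for buttons. I'll zoom in next.

```bash
cat > h.py <<'E'
import numpy as np, cv2
from workcell import sensors, optics, bot
from scipy.spatial.transform import Rotation as R
def cam(name):
    o=sensors.get_obs(); c=optics.camera(name)
    if name=="wrist":
        T=np.eye(4);T[:3,:3]=R.from_quat(o["tool_rot"]).as_matrix();T[:3,3]=o["eef_pos"]
        c["pose"]=T@c["tool_from_camera"]
    return c
def ray(c,uv):
    uv=np.atleast_2d(np.float64(uv))
    K=np.array([[c["fx"],0,c["cx"]],[0,c["fy"],c["cy"]],[0,0,1.]])
    n=cv2.undistortPoints(uv.reshape(-1,1,2),K,np.array([c["k1"],0,0,0,0.])).reshape(-1,2)
    P=np.array(c["pose"]); d=np.c_[n[:,0],-n[:,1],-np.ones(len(n))]@P[:3,:3].T
    return P[:3,3],d
def onplane(c,uv,z):
    p,d=ray(c,uv); s=(z-p[2])/d[:,2]; return p+s[:,None]*d
def proj(c,X):
    X=np.atleast_2d(X);P=np.array(c["pose"]); q=(X-P[:3,3])@P[:3,:3]
    n=np.c_[q[:,0],-q[:,1]]/(-q[:,2:3]); r=(n**2).sum(1,keepdims=True); n=n*(1+c["k1"]*r)
    return n*[c["fx"],c["fy"]]+[c["cx"],c["cy"]]
def crop(c,x0,y0,x1,y1,s,f):
    cv2.imwrite(f,cv2.resize(c["pixels"][y0:y1,x0:x1,::-1],None,fx=s,fy=s,interpolation=cv2.INTER_CUBIC))
E
python3 - <<'E'
from h import *
c=cam("top")
crop(c,120,130,320,280,4,"pics/tl.png"); crop(c,325,130,525,280,4,"pics/tr.png")
E
```

```text
(no output)
```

View pics/tl.png

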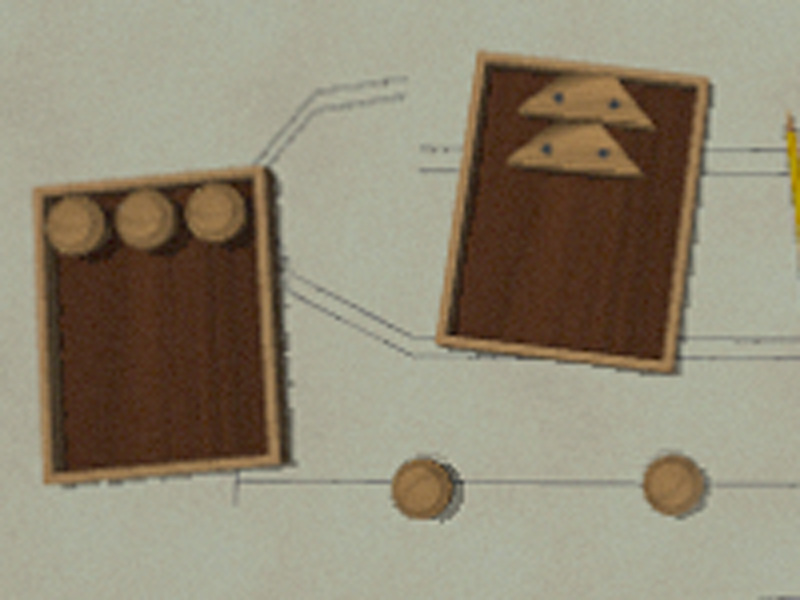

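View pics/tr.png

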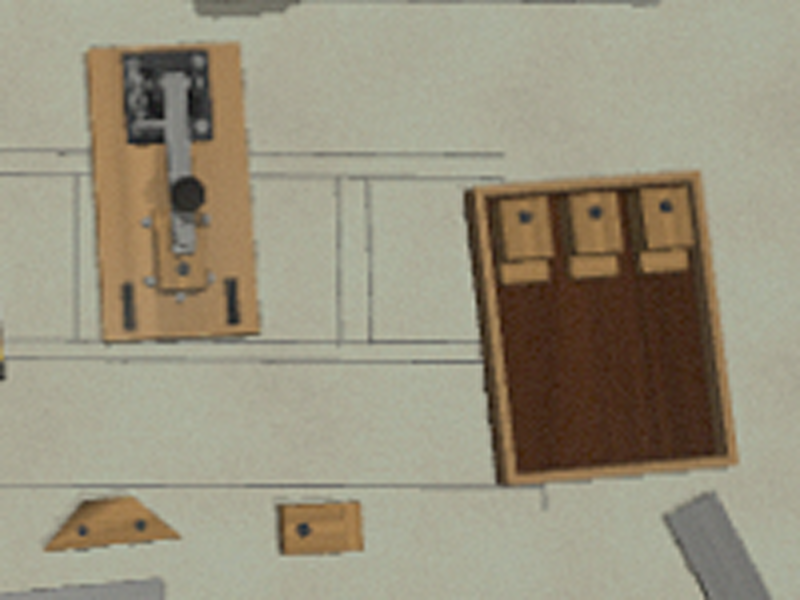

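The left crop shows the knob heads at (424,488) and (674,485), with the knob and corner trays' rims clear. The right crop shows the jig finger's ball at (188,194), the corner block with its long side towards the robot, the button with its tongue to the right, and the button tray.

Run:
```python
from h import *
c=cam("top")
def q(pts,ox,oy,z):
    return onplane(c,np.array(pts)/4-0.375+[ox,oy],z)[:,:2]
for n,p,o in [("knob",[(34,188),(266,165),(295,462),(45,484)],120),("corner",[(480,52),(708,77),(676,374),(437,346)],120),("button",[(467,188),(700,172),(738,463),(504,484)],325)]:
    w=q(p,o,130,.022); ctr=w.mean(0)
    ax=(w[0]+w[1]-w[2]-w[3])/2; print(n,w.round(4).tolist(),"centre",ctr.round(4),"yaw",np.arctan2(ax[1],ax[0]).round(3),np.linalg.norm(ax).round(3),np.linalg.norm(w[0]-w[1]).round(3))
w=q([(88,46),(241,43),(260,333),(104,341)],325,130,.015); ax=(w[0]+w[1]-w[2]-w[3])/2
print("jig",w.mean(0),np.arctan2(ax[1],ax[0]),np.linalg.norm(ax))
print("ball",q([(188,194)],325,130,.08))
print("jigbtn hole z37",q([(183,269)],325,130,.037))
hsv=cv2.cvtColor(c["pixels"],cv2.COLOR_RGB2HSV)
print(hsv[262,404],hsv[252,226],hsv[240,340])
m=((hsv[...,1]>90)&(hsv[...,2]>70)).astype(np.uint8)
n,l,s,ce=cv2.connectedComponentsWithStats(m)
for i in range(1,n):
    if 20<s[i,4]<700 and 230<ce[i,1]<275: 
        print(s[i],ce[i]); cs=cv2.findContours((l==i).astype(np.uint8),cv2.RETR_EXTERNAL,cv2.CHAIN_APPROX_NONE)[0][0]
        for z in (.011,.021): print(z,onplane(c,[ce[i]],z).round(4), )
        r=cv2.minAreaRect(np.float32(onplane(c,cs.reshape(-1,2),.022)[:,:2]*1000)); print(r)
```

```text
knob [[0.635, 0.4952], [0.6537, 0.3456], [0.4664, 0.3146], [0.4476, 0.4722]] centre [0.5507 0.4069] yaw 0.143 0.189 0.151
corner [[0.731, 0.2126], [0.7185, 0.0657], [0.5281, 0.0789], [0.5414, 0.2295]] centre [0.6297 0.1467] yaw -0.079 0.191 0.147
button [[0.6573, -0.3063], [0.6725, -0.4593], [0.4862, -0.4791], [0.4699, -0.3283]] centre [ 0.5715 -0.3933] yaw 0.111 0.188 0.154
jig [ 0.65228835 -0.11880333] 0.07167653435819189 0.19015300765389906
ball [[ 0.63748477 -0.11980123]]
jigbtn hole z37 [[ 0.59792774 -0.12281237]]
[ 17 132 168] [ 17 133 153] [ 28  28 171]
[218 245  15  15 175] [224.98285714 251.85714286]
0.011 [[0.452  0.2371 0.011 ]]
0.021 [[0.4522 0.2347 0.021 ]]
((451.9172668457031, 234.4335479736328), (34.70281219482422, 34.9459114074707), 2.916010618209839)
[281 244  15  15 171] [287.77777778 250.8245614 ]
0.011 [[0.4592 0.0795 0.011 ]]
0.021 [[0.4593 0.0786 0.021 ]]
((459.4949645996094, 78.62312316894531), (33.370521545410156, 34.84080505371094), 46.72515869140625)
[337 254  33  14 255] [352.1372549  260.77647059]
0.011 [[ 0.4387 -0.0825  0.011 ]]
0.021 [[ 0.439  -0.0817  0.021 ]]
((441.2236328125, -82.31184387207031), (28.125961303710938, 79.68159484863281), 7.0597662925720215)
[395 256  21  13 237] [404.73417722 261.59915612]
0.011 [[ 0.4398 -0.215   0.011 ]]
0.021 [[ 0.4401 -0.2128  0.021 ]]
((439.1971435546875, -213.1551513671875), (29.550479888916016, 50.10629653930664), 1.331976294517517)
```

```bash
cat >> h.py <<'E'
def go(x,y,z,yaw,tilt=0):
    o=sensors.get_obs(); Rm=R.from_quat(o["tool_rot"])
    T=R.from_euler("z",yaw)*R.from_euler("x",np.pi)*R.from_euler("y",tilt)
    s=Rm.inv().apply(np.array([x,y,z])-o["eef_pos"]); r=(Rm.inv()*T).as_rotvec()
    print("shift",s.round(4),"turn",r.round(3),"now",o["eef_pos"].round(4),"f",o["ft_force"].round(1),"w",round(o["grip_width"],4),"t",round(o["clock"],1))
E
python3 -c "
from h import *
go(.45,-.05,.28,0)"
```

```text
shift [ 0.4242 -0.3413 -0.0488] turn [-0.001  0.     0.247] now [ 0.1221 -0.4846  0.2309] f [-0.2 -0.8 -0.4] w 0.0854 t 0.2
```

Emit:
apply_moves --plan '[0.424,-0.341,-0.049,0,0,0.247,0.424,-0.341,-0.049,0,0,0.247,0.424,-0.341,-0.049,0,0,0.247,0.424,-0.341,-0.049,0,0,0.247,0.424,-0.341,-0.049,0,0,0.247,0.424,-0.341,-0.049,0,0,0.247,0.424,-0.341,-0.049,0,0,0.247,0.424,-0.341,-0.049,0,0,0.247,0.424,-0.341,-0.049,0,0,0.247,0.424,-0.341,-0.049,0,0,0.247,0.424,-0.341,-0.049,0,0,0.247,0.424,-0.341,-0.049,0,0,0.247]'

```text
clock: 1.25
eef_pos: [0.4197, -0.0898, 0.276]
tool_rot: [1.0, 0.0, 0.0, 0.0]
ft_force: [-0.1, -0.6, 0.2]
grip_width: 0.0854
```

Emit:
apply_moves --plan '[0,0,0,0,0,0,0,0,0,0,0,0]'

```text
clock: 1.42
eef_pos: [0.4198, -0.0899, 0.2755]
tool_rot: [1.0, 0.003, -0.0, 0.0]
ft_force: [-0.4, -1.1, -0.0]
grip_width: 0.0853
```

Run:
```python
from h import *
go(.45,-.05,.28,0)
c=cam("wrist"); cv2.imwrite("pics/w1.png",c["pixels"][:,:,::-1])
c=cam("scene"); cv2.imwrite("pics/s1.png",c["pixels"][:,:,::-1])
```

```text
shift [ 0.0304 -0.0397 -0.0045] turn [0.    0.    0.005] now [ 0.4198 -0.0899  0.2755] f [-0.4 -1.1 -0. ] w 0.0853 t 1.4
```

View pics/w1.png

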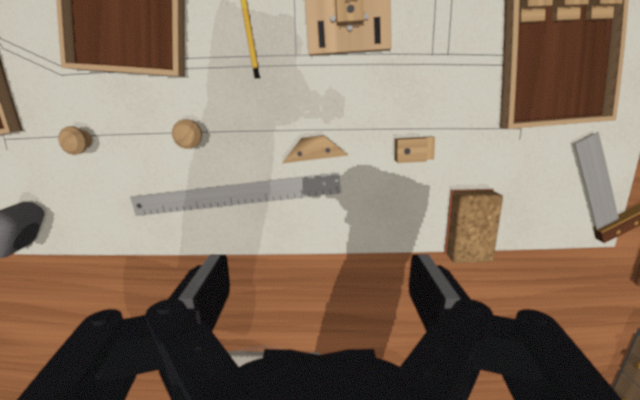

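The wrist view shows the knobs at (73,139) and (187,133), the corner block at (316,149) and the button at (415,149), with its tongue to the right.

```bash
cat > meas.py <<'E'
from h import *
def parts(c,box=None,zt=.022):
    hsv=cv2.cvtColor(c["pixels"],cv2.COLOR_RGB2HSV)
    m=((hsv[...,1]>80)&(hsv[...,2]>60)&(hsv[...,0]>8)&(hsv[...,0]<28)).astype(np.uint8)
    if box: 
        k=np.zeros_like(m); k[box[1]:box[3],box[0]:box[2]]=1; m*=k
    n,l,s,ce=cv2.connectedComponentsWithStats(m)
    for i in range(1,n):
        if s[i,4]<150: continue
        cs=cv2.findContours((l==i).astype(np.uint8),cv2.RETR_EXTERNAL,cv2.CHAIN_APPROX_NONE)[0][0].reshape(-1,2)
        w=onplane(c,cs,zt)[:,:2]*1000
        r=cv2.minAreaRect(np.float32(w)); cc=cv2.minEnclosingCircle(np.float32(w))
        ap=cv2.approxPolyDP(cs,2.5,True).reshape(-1,2)
        print(s[i],"rect",np.round(np.r_[r[0],r[1],r[2]],1),"circ",np.round(np.r_[cc[0],cc[1]],1),"poly",ap.tolist(),onplane(c,ap,zt)[:,:2].round(4).tolist())
E
python3 - <<'E'
from meas import *
c=cam("wrist")
parts(c,(40,110,450,168)); parts(c,(40,110,230,168),.021)
crop(c,270,120,450,175,4,"pics/w1c.png")
E
```

```text
[171 119  29  28 647] rect [459.   78.7  36.1  34.4  83.9] circ [458.8  78.7  18.9] poly [[176, 121], [171, 127], [173, 140], [181, 146], [195, 144], [199, 135], [196, 125], [185, 119]] [[0.4738, 0.0884], [0.4665, 0.0958], [0.4501, 0.0953], [0.4424, 0.0858], [0.4448, 0.0673], [0.4561, 0.0609], [0.4685, 0.0634], [0.476, 0.0766]]
[ 57 127  33  27 670] rect [451.6 231.4  44.5  35.2  76.6] circ [453.8 230.8  23.2] poly [[61, 129], [57, 140], [66, 152], [79, 152], [88, 144], [89, 137], [84, 131], [72, 127]] [[0.4669, 0.2449], [0.4528, 0.254], [0.4368, 0.2447], [0.4364, 0.226], [0.4467, 0.211], [0.4557, 0.2077], [0.4636, 0.213], [0.469, 0.2287]]
[283 135  61  26 914] rect [441.3 -81.4  27.6  77.5   7.1] circ [429.4 -82.9  38.8] poly [[343, 151], [322, 135], [305, 136], [298, 139], [283, 160]] [[0.4352, -0.1213], [0.4553, -0.0945], [0.454, -0.0732], [0.4503, -0.0643], [0.4237, -0.0446]]
[394 135  39  26 865] rect [ 440.  -210.5   30.1   48.7    3.8] circ [ 441.1 -210.1   27.6] poly [[432, 136], [394, 137], [395, 159], [431, 156]] [[0.4546, -0.2336], [0.453, -0.1852], [0.425, -0.1884], [0.4291, -0.2349]]
[171 119  29  28 647] rect [458.9  79.2  36.2  34.5  83.9] circ [458.7  79.2  18.9] poly [[176, 121], [171, 127], [173, 140], [181, 146], [195, 144], [199, 135], [196, 125], [185, 119]] [[0.4737, 0.0889], [0.4664, 0.0963], [0.45, 0.0958], [0.4423, 0.0863], [0.4447, 0.0677], [0.456, 0.0613], [0.4684, 0.0638], [0.476, 0.077]]
[ 57 127  33  27 670] rect [451.5 232.2  44.7  35.3  76.6] circ [453.7 231.6  23.3] poly [[61, 129], [57, 140], [66, 152], [79, 152], [88, 144], [89, 137], [84, 131], [72, 127]] [[0.4668, 0.2457], [0.4527, 0.2549], [0.4366, 0.2456], [0.4363, 0.2268], [0.4466, 0.2117], [0.4556, 0.2084], [0.4635, 0.2138], [0.469, 0.2295]]
```

View pics/w1c.png

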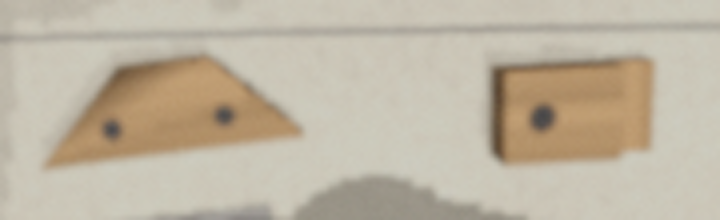

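Run:
```python
from h import *
c=cam("wrist")
p=lambda l,z: onplane(c,np.array(l)/4-.375+[270,120],z)[:,:2]
e=p([(45,166),(302,130)],.022); d=e[0]-e[1]; y=np.arctan2(d[1],d[0])-np.pi/2
n=np.array([np.cos(y),np.sin(y)]); print("corner",e,np.linalg.norm(d),"yaw",y,"centre",e.mean(0)+.014*n, "holes",p([(111,130),(224,116)],.022))
b=p([(500,70),(622,63),(620,157),(505,161)],.022); t=p([(652,58),(651,150)],.01)
print("button",b,t,"hole",p([(542,118)],.022))
go(.459,.079,.1,1.714)
```

```text
corner [[ 0.42212075 -0.04232891]
 [ 0.43351034 -0.12457416]] 0.08303013775744643 yaw 0.13760814284986478 centre [ 0.4416832 -0.0815311] holes [[ 0.43363211 -0.06378231]
 [ 0.43799583 -0.09972349]]
button [[ 0.45253971 -0.18665173]
 [ 0.45491995 -0.22534269]
 [ 0.42495534 -0.22749925]
 [ 0.42356461 -0.19019162]] [[ 0.4553795  -0.23916575]
 [ 0.42521257 -0.24185736]] hole [[ 0.43743697 -0.20113676]]
shift [ 0.0407 -0.172   0.1754] turn [-1.000e-03  1.000e-03 -1.716e+00] now [ 0.418  -0.0929  0.2755] f [-0.5  0.  -0.3] w 0.0854 t 1.6
```

Emit:
apply_moves --plan '[0,0,0,0,0,0]'

```text
clock: 1.7
eef_pos: [0.4181, -0.0931, 0.2756]
tool_rot: [1.0, -0.002, -0.0, 0.0]
ft_force: [-1.5, -0.2, -0.5]
grip_width: 0.0857
```

Run:
```python
from h import *
for i in range(4):
    go(.459,.079,.1,1.714); o=sensors.get_obs(); print(o["joint_vel"].round(3),o["joint_pos"].round(4)); optics.camera("top")
```

```text
shift [ 0.0404 -0.1722  0.1756] turn [-0.     0.    -1.717] now [ 0.4181 -0.0931  0.2756] f [-1.5 -0.2 -0.5] w 0.0857 t 1.7
[-0.    -0.001  0.003  0.001  0.002  0.001] [-2.1890e-01  8.2000e-02 -7.1200e-02  1.4179e+00 -2.0000e-04  2.9258e+00]
shift [ 0.0403 -0.1722  0.1756] turn [-0.     0.    -1.717] now [ 0.4182 -0.0931  0.2757] f [-0.1  0.2  0.8] w 0.0854 t 1.8
[ 0.004  0.001  0.003 -0.002  0.     0.001] [-2.1890e-01  8.2100e-02 -7.1000e-02  1.4179e+00 -1.0000e-04  2.9259e+00]
shift [ 0.0402 -0.1721  0.1757] turn [ 0.     0.    -1.717] now [ 0.4183 -0.093   0.2757] f [ 0.   0.1 -0.4] w 0.0854 t 1.8
[0.007 0.001 0.003 0.    0.002 0.001] [-2.1860e-01  8.2100e-02 -7.0800e-02  1.4178e+00 -1.0000e-04  2.9259e+00]
shift [ 0.0401 -0.1719  0.1757] turn [ 0.    -0.    -1.717] now [ 0.4184 -0.0928  0.2757] f [ 0.1 -0.   0.5] w 0.0851 t 1.9
[ 0.007  0.002  0.003  0.001 -0.     0.002] [-0.2182  0.0822 -0.0707  1.4178 -0.      2.9259]
```

Emit:
apply_moves --plan '[0.04,-0.172,0.155,0,0,-1.717,0.04,-0.172,0.155,0,0,-1.717,0.04,-0.172,0.155,0,0,-1.717,0.04,-0.172,0.155,0,0,-1.717,0.04,-0.172,0.155,0,0,-1.717,0.04,-0.172,0.155,0,0,-1.717,0.04,-0.172,0.155,0,0,-1.717,0.04,-0.172,0.155,0,0,-1.717,0.04,-0.172,0.155,0,0,-1.717,0.04,-0.172,0.155,0,0,-1.717,0.04,-0.172,0.155,0,0,-1.717,0.04,-0.172,0.155,0,0,-1.717]' --grip 0.06

```text
clock: 2.9
eef_pos: [0.459, 0.0798, 0.1207]
tool_rot: [0.73, 0.684, 0.0, -0.0]
ft_force: [0.5, -0.1, 0.3]
grip_width: 0.06
```

Emit:
apply_moves --plan '[0,0,0,0,0,0,0,0,0,0,0,0,0,0,0,0,0,0,0,0,0,0,0,0]'

```text
clock: 3.23
eef_pos: [0.459, 0.0801, 0.1207]
tool_rot: [0.732, 0.681, 0.0, 0.0]
ft_force: [0.9, 0.0, -0.4]
grip_width: 0.0605
```

Run:
```python
from meas import *
go(.459,.079,.003,1.714); c=cam("wrist")
cv2.imwrite("pics/w2.png",c["pixels"][:,:,::-1])
print(proj(c,[[.459,.079,.021]]), c["pose"][:3,3])
```

```text
shift [-1.100e-03  1.000e-04  1.177e-01] turn [ 0.    -0.    -0.216] now [0.459  0.0801 0.1207] f [ 0.9  0.  -0.4] w 0.0605 t 3.2
[[318.31019703 202.74640082]] [0.46541428 0.15740419 0.26322461]
```

View pics/w2.png

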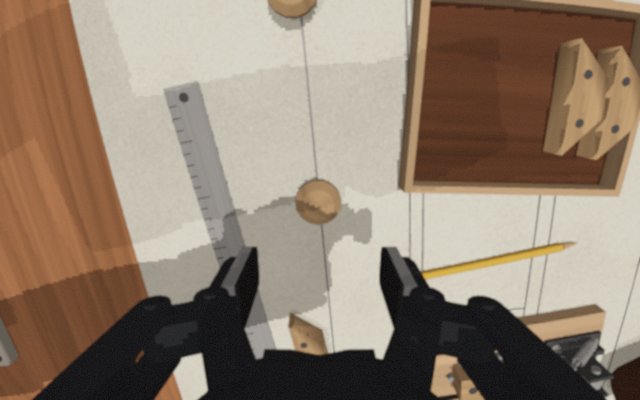

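The knob's centre shows at (318,202), against a predicted (318.3,202.7), so the measurements agree. I'll descend and grip.

Emit:
apply_moves --plan '[-0.001,0,0.04,0,0,-0.12,-0.001,0,0.075,0,0,-0.216,-0.001,0,0.1,0,0,-0.216,-0.001,0,0.112,0,0,-0.216,-0.001,0,0.118,0,0,-0.216,-0.001,0,0.118,0,0,-0.216,-0.001,0,0.118,0,0,-0.216]'

```text
clock: 3.87
eef_pos: [0.4594, 0.0793, 0.0031]
tool_rot: [0.654, 0.756, 0.0, 0.0]
ft_force: [-0.4, 0.5, 0.3]
grip_width: 0.0598
```

Emit:
apply_moves --plan '[0,0,0,0,0,0,0,0,0,0,0,0,0,0,0,0,0,0,0,0,0,0,0,0,0,0,0,0,0,0,0,0,0,0,0,0,0,0,-0.03,0,0,0,0,0,-0.07,0,0,0,0,0,-0.07,0,0,0]' --grip 0.02

```text
clock: 4.62
eef_pos: [0.464, 0.0801, 0.0795]
tool_rot: [0.654, 0.756, 0.005, 0.004]
ft_force: [1.8, -0.1, 0.8]
grip_width: 0.035
```

Run:
```python
from meas import *
a=.143; O=np.array([.523,.4029])
t=O+np.array([[np.cos(a),-np.sin(a)],[np.sin(a),np.cos(a)]])@[-.005,-.032]; print(t)
go(t[0],t[1],.1,1.714); go(.459,.079,.003,1.714); c=cam("wrist")
cv2.imwrite("pics/w3.png",c["pixels"][:,:,::-1])
```

```text
[0.52261146 0.37051406]
shift [ 0.2789  0.1002 -0.0192] turn [ 0.012 -0.     0.002] now [0.464  0.0801 0.0795] f [ 1.8 -0.1  0.8] w 0.035 t 4.6
shift [-0.0004 -0.006   0.0764] turn [ 0.012 -0.     0.002] now [0.464  0.0801 0.0795] f [ 1.8 -0.1  0.8] w 0.035 t 4.6
```

View pics/w3.png

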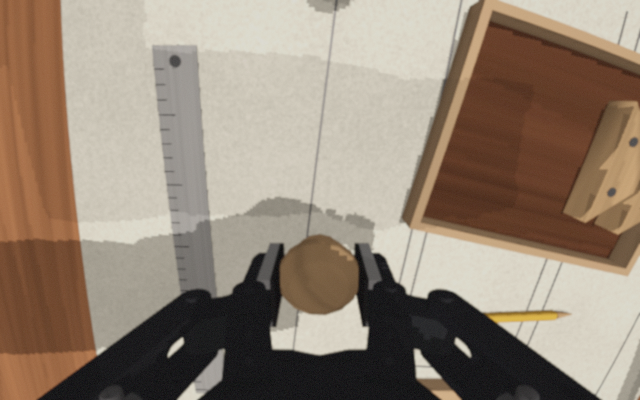

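The knob is held between the pads at (318,275). Next I carry it to the knob tray.

Emit:
apply_moves --plan '[0.279,0.1,-0.02,0,0,0,0.279,0.1,-0.02,0,0,0,0.279,0.1,-0.02,0,0,0,0.279,0.1,-0.02,0,0,0,0.279,0.1,-0.02,0,0,0,0.279,0.1,-0.02,0,0,0,0.279,0.1,-0.02,0,0,0,0.279,0.1,-0.02,0,0,0,0.279,0.1,-0.02,0,0,0,0.279,0.1,-0.02,0,0,0,0.279,0.1,-0.02,0,0,0,0.279,0.1,-0.02,0,0,0]'

```text
clock: 5.67
eef_pos: [0.5172, 0.3678, 0.0924]
tool_rot: [0.655, 0.756, -0.001, -0.0]
ft_force: [0.2, -0.6, -0.2]
grip_width: 0.0352
```

Run:
```python
from meas import *
go(.5226,.3705,.009,1.714); c=cam("wrist")
cv2.imwrite("pics/w4.png",c["pixels"][:,:,::-1])
```

```text
shift [0.002  0.0058 0.0834] turn [-0.001  0.001 -0.   ] now [0.5172 0.3678 0.0924] f [ 0.2 -0.6 -0.2] w 0.0352 t 5.7
```

View pics/w4.png

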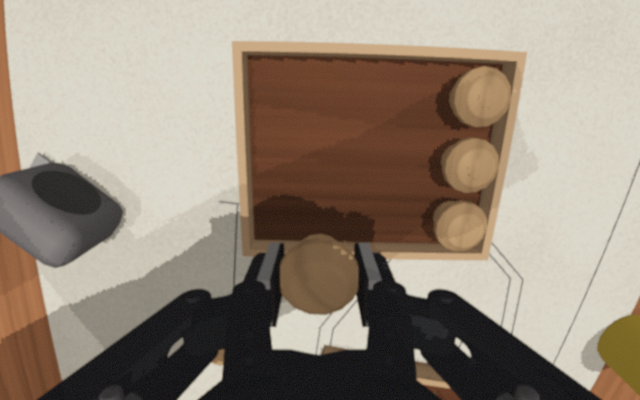

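The knob tray fills the view, with outer rim corners at (235,43), (524,53), (490,259) and (246,254). I'll check those against the top-view tray pose.

Run:
```python
from meas import *
c=cam("wrist"); w=onplane(c,[(235,43),(524,53),(490,259),(246,254)],.022)[:,:2]; print(w.round(4).tolist(),w.mean(0))
ax=(w[1]+w[2]-w[0]-w[3])/2; print(np.arctan2(ax[1],ax[0]),np.linalg.norm(ax)); u=ax/np.linalg.norm(ax); print("origin",w.mean(0)-.028*u)
go(.5226,.3705,.009,1.714)
```

```text
[[0.4497, 0.4734], [0.6342, 0.496], [0.6555, 0.3495], [0.4679, 0.3275]] [0.55183808 0.41159725]
0.11915121415579982 0.18738990920135898
origin [0.5240366 0.4082689]
shift [0.0016 0.0053 0.0838] turn [-0.  0. -0.] now [0.5176 0.3681 0.0928] f [-1.1 -0.5 -0.2] w 0.035 t 5.8
```

Emit:
apply_moves --plan '[0.005,0.005,0.03,0,0,0,0.005,0.005,0.06,0,0,0,0.005,0.005,0.075,0,0,0,0.005,0.005,0.081,0,0,0,0.005,0.005,0.084,0,0,0,0.005,0.005,0.084,0,0,0,0.005,0.005,0.084,0,0,0,0.005,0.005,0.084,0,0,0]'

```text
clock: 6.43
eef_pos: [0.5225, 0.3753, 0.0097]
tool_rot: [0.654, 0.756, 0.001, 0.0]
ft_force: [1.1, 0.2, -0.4]
grip_width: 0.0347
```

Emit:
apply_moves --plan '[0,0,0,0,0,0,0,0,0,0,0,0,0,0,0,0,0,0,0,0,0,0,0,0,0,0,0,0,0,0,0,0,-0.04,0,0,0,0,0,-0.08,0,0,0,0,0,-0.09,0,0,0,0,0,-0.09,0,0,0]' --grip 0.06

```text
clock: 7.18
eef_pos: [0.5247, 0.3775, 0.1041]
tool_rot: [0.654, 0.756, 0.005, 0.001]
ft_force: [0.6, 0.4, 0.2]
grip_width: 0.0596
```

Run:
```python
from meas import *
go(.452,.234,.1,1.714); c=cam("wrist")
cv2.imwrite("pics/w5.png",c["pixels"][:,:,::-1])
```

```text
shift [-0.1315 -0.0927  0.0026] turn [ 0.009 -0.005  0.002] now [0.5247 0.3775 0.1041] f [0.6 0.4 0.2] w 0.0596 t 7.2
```

View pics/w5.png

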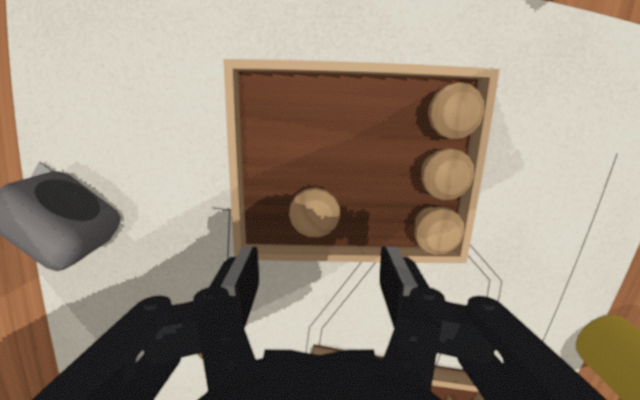

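The knob stands upright in the tray at (314,212). Next is the other knob.

Emit:
apply_moves --plan '[-0.132,-0.093,-0.01,0,0,0,-0.132,-0.093,-0.01,0,0,0,-0.132,-0.093,-0.01,0,0,0,-0.132,-0.093,-0.01,0,0,0,-0.132,-0.093,-0.01,0,0,0,-0.132,-0.093,-0.01,0,0,0,-0.132,-0.093,-0.01,0,0,0,-0.132,-0.093,-0.01,0,0,0]'

```text
clock: 7.9
eef_pos: [0.4495, 0.2322, 0.1083]
tool_rot: [0.654, 0.757, 0.0, 0.0]
ft_force: [-0.2, 0.3, -0.2]
grip_width: 0.0599
```

Run:
```python
from meas import *
c=cam("wrist"); parts(c,(250,150,400,250),.021); print(proj(c,[[.452,.2345,.021]]))
crop(c,220,120,420,270,3,"pics/w6.png")
go(.452,.2345,.003,1.714)
```

```text
[ 298  180   48   47 1725] rect [451.7 235.1  36.2  37.7  21.6] circ [452.  235.1  19.1] poly [[328, 180], [310, 182], [301, 190], [299, 210], [310, 223], [330, 224], [344, 210], [342, 192]] [[0.4542, 0.2541], [0.4409, 0.2506], [0.4349, 0.2433], [0.4355, 0.227], [0.4454, 0.2174], [0.4612, 0.2189], [0.4702, 0.2321], [0.4663, 0.2463]]
[[321.36907144 203.88308135]]
shift [0.0017 0.0027 0.1053] turn [ 0.    -0.     0.003] now [0.4495 0.2324 0.1083] f [ 0.1  0.  -0.3] w 0.06 t 8.0
```

View pics/w6.png

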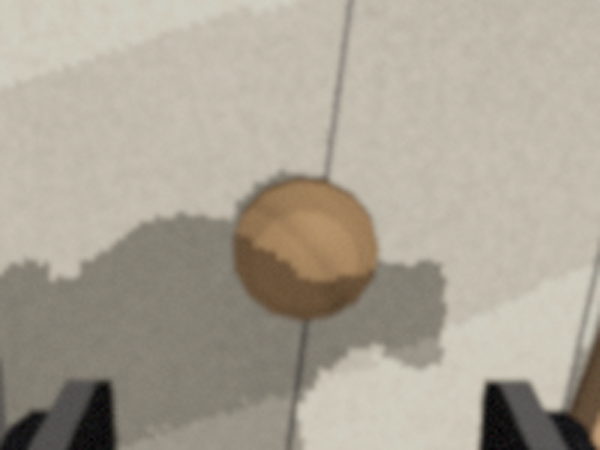

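The knob is centred at crop (306,248) and measures (0.452, 0.235).

Emit:
apply_moves --plan '[0.002,0.003,0.04,0,0,0,0.002,0.003,0.075,0,0,0,0.002,0.003,0.095,0,0,0,0.002,0.003,0.102,0,0,0,0.002,0.003,0.105,0,0,0,0.002,0.003,0.105,0,0,0,0.002,0.003,0.105,0,0,0]'

```text
clock: 8.53
eef_pos: [0.4528, 0.2347, 0.0048]
tool_rot: [0.654, 0.757, 0.001, 0.0]
ft_force: [0.5, -0.2, 0.2]
grip_width: 0.0598
```

Emit:
apply_moves --plan '[0,0,0,0,0,0,0,0,0,0,0,0,0,0,0,0,0,0,0,0,0,0,0,0,0,0,0,0,0,0,0,0,0,0,0,0,0,0,-0.03,0,0,0,0,0,-0.07,0,0,0,0,0,-0.09,0,0,0,0,0,-0.09,0,0,0,0,0,-0.09,0,0,0]' --grip 0.02

```text
clock: 9.45
eef_pos: [0.4529, 0.2344, 0.0958]
tool_rot: [0.654, 0.756, 0.002, 0.001]
ft_force: [-0.2, -0.6, -0.2]
grip_width: 0.0346
```

Run:
```python
from meas import *
a=.13; O=np.array([.5235,.4055])
t=O+np.array([[np.cos(a),-np.sin(a)],[np.sin(a),np.cos(a)]])@[-.005,.034]; print(t)
go(t[0],t[1],.1,1.714)
```

```text
[0.51413463 0.43856493]
shift [ 0.1932  0.0901 -0.0035] turn [ 0.005 -0.002  0.002] now [0.4529 0.2344 0.0958] f [-0.2 -0.6 -0.2] w 0.0346 t 9.4
```

Emit:
apply_moves --plan '[0.193,0.09,-0.004,0,0,0,0.193,0.09,-0.004,0,0,0,0.193,0.09,-0.004,0,0,0,0.193,0.09,-0.004,0,0,0,0.193,0.09,-0.004,0,0,0,0.193,0.09,-0.004,0,0,0,0.193,0.09,-0.004,0,0,0,0.193,0.09,-0.004,0,0,0,0.193,0.09,-0.004,0,0,0,0.193,0.09,-0.004,0,0,0]'

```text
clock: 10.28
eef_pos: [0.5123, 0.4359, 0.0975]
tool_rot: [0.655, 0.756, -0.001, -0.0]
ft_force: [0.1, -0.6, 0.5]
grip_width: 0.0349
```

Run:
```python
from meas import *
go(.5141,.4386,.01,1.714)
```

```text
shift [0.0025 0.0023 0.0875] turn [-0.001  0.001  0.   ] now [0.5123 0.4359 0.0975] f [ 0.1 -0.6  0.5] w 0.0349 t 10.3
```

Emit:
apply_moves --plan '[0.002,0.002,0.035,0,0,0,0.002,0.002,0.065,0,0,0,0.002,0.002,0.08,0,0,0,0.002,0.002,0.085,0,0,0,0.002,0.002,0.087,0,0,0,0.002,0.002,0.087,0,0,0,0.002,0.002,0.087,0,0,0,0.002,0.002,0.087,0,0,0]'

```text
clock: 10.95
eef_pos: [0.5151, 0.4401, 0.012]
tool_rot: [0.654, 0.756, 0.001, 0.0]
ft_force: [-0.1, -0.4, -0.3]
grip_width: 0.0348
```

Emit:
apply_moves --plan '[0,0,0,0,0,0,0,0,0,0,0,0,0,0,0,0,0,0,0,0,0,0,0,0,0,0,0,0,0,0,0,0,-0.04,0,0,0,0,0,-0.08,0,0,0,0,0,-0.11,0,0,0,0,0,-0.11,0,0,0,0,0,-0.11,0,0,0]' --grip 0.055

```text
clock: 11.78
eef_pos: [0.5159, 0.4414, 0.124]
tool_rot: [0.654, 0.757, 0.003, 0.0]
ft_force: [-0.4, -0.5, -0.3]
grip_width: 0.0551
```

Run:
```python
from meas import *
c=cam("wrist"); cv2.imwrite("pics/w7.png",c["pixels"][:,:,::-1])
go(.4415,-.0815,.1,1.708)
```

```text
shift [-0.5058 -0.1478  0.0208] turn [ 0.002 -0.001  0.008] now [0.5147 0.4403 0.1215] f [-0.1 -0.5 -1.6] w 0.0551 t 11.8
```

View pics/w7.png

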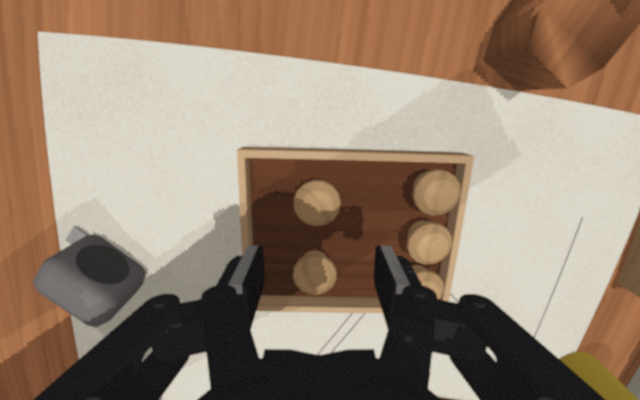

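Both knobs stand upright in the tray, at (317,203) and (315,272). Now the corner block.

Emit:
apply_moves --plan '[-0.506,-0.148,0.015,0,0,0,-0.506,-0.148,0.015,0,0,0,-0.506,-0.148,0.015,0,0,0,-0.506,-0.148,0.015,0,0,0,-0.506,-0.148,0.015,0,0,0,-0.506,-0.148,0.015,0,0,0,-0.506,-0.148,0.015,0,0,0,-0.506,-0.148,0.015,0,0,0,-0.506,-0.148,0.015,0,0,0,-0.506,-0.148,0.015,0,0,0,-0.506,-0.148,0.015,0,0,0,-0.506,-0.148,0.015,0,0,0]'

```text
clock: 12.83
eef_pos: [0.4424, -0.0565, 0.1047]
tool_rot: [0.654, 0.757, -0.001, -0.002]
ft_force: [0.9, 0.5, 0.4]
grip_width: 0.0552
```

Emit:
apply_moves --plan '[0,0,0,0,0,0,0,0,0,0,0,0,0,0,0,0,0,0,0,0,0,0,0,0]'

```text
clock: 13.17
eef_pos: [0.4444, -0.0538, 0.1057]
tool_rot: [0.653, 0.757, -0.0, -0.001]
ft_force: [-0.3, 0.8, -0.7]
grip_width: 0.055
```

Run:
```python
from meas import *
go(.4415,-.0815,.1,1.708); c=cam("wrist"); cv2.imwrite("pics/w8.png",c["pixels"][:,:,::-1])
```

```text
shift [-0.027  -0.0069  0.0056] turn [-0.002 -0.001  0.01 ] now [ 0.4444 -0.0538  0.1057] f [-0.3  0.8 -0.7] w 0.055 t 13.2
```

View pics/w8.png

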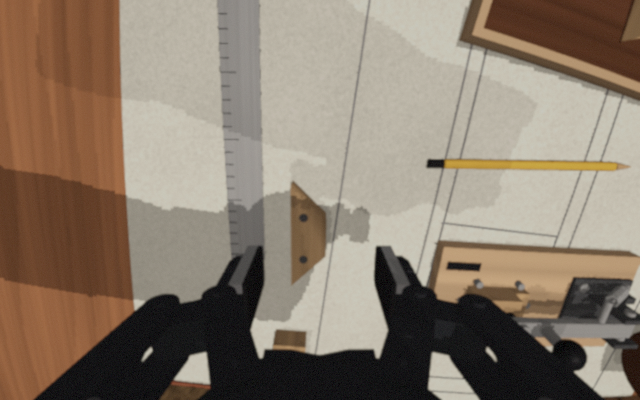

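The corner block spans (292,180) to (325,285), aligned with the jaws.

Run:
```python
from meas import *
c=cam("wrist"); parts(c,(270,160,360,295)); 
go(.4415,-.0815,.1,1.708)
print(onplane(c,[(304,218),(303.5,259.5)],.022))
```

```text
[ 291  183   35  101 2396] rect [440.3 -78.2  26.7  86.    6.8] circ [428.1 -79.7  43. ] poly [[293, 183], [292, 283], [323, 256], [324, 213]] [[0.4233, -0.0369], [0.4329, -0.1224], [0.4547, -0.0937], [0.4499, -0.0571]]
shift [-0.0273 -0.0074  0.006 ] turn [-0.001 -0.     0.011] now [ 0.4448 -0.0534  0.106 ] f [ 0.1  0.5 -0.2] w 0.0549 t 13.3
[[ 0.43521037 -0.06344698  0.022     ]
 [ 0.43955663 -0.09918956  0.022     ]]
```

Emit:
apply_moves --plan '[-0.026,-0.008,0.02,0,0,0.03,-0.026,-0.008,0.05,0,0,0.03,-0.026,-0.008,0.08,0,0,0.03,-0.026,-0.008,0.096,0,0,0.03,-0.026,-0.008,0.102,0,0,0.03,-0.026,-0.008,0.102,0,0,0.03,-0.026,-0.008,0.102,0,0,0.03,-0.026,-0.008,0.102,0,0,0.03]' --grip 0.047

```text
clock: 13.93
eef_pos: [0.4421, -0.0815, 0.0056]
tool_rot: [0.665, 0.747, 0.001, 0.001]
ft_force: [-0.0, -0.1, -0.2]
grip_width: 0.0466
```

Emit:
apply_moves --plan '[0,0,0,0,0,0,0,0,0,0,0,0,0,0,0,0,0,0,0,0,0,0,0,0,0,0,0,0,0,0,0,0,0,0,0,0,0,0,-0.03,0,0,0,0,0,-0.07,0,0,0,0,0,-0.09,0,0,0,0,0,-0.09,0,0,0,0,0,-0.09,0,0,0]' --grip 0.01

```text
clock: 14.85
eef_pos: [0.4421, -0.0822, 0.0962]
tool_rot: [0.665, 0.747, 0.001, 0.002]
ft_force: [-0.8, 0.8, -1.0]
grip_width: 0.0265
```

Run:
```python
from meas import *
a=-.079; O=np.array([.6018,.1489])
t=O+np.array([[np.cos(a),-np.sin(a)],[np.sin(a),np.cos(a)]])@[-.015,0]; print(t)
go(t[0],t[1],.1,1.492)
c=cam("wrist"); cv2.imwrite("pics/w9.png",c["pixels"][:,:,::-1])
```

```text
[0.58684678 0.15008377]
shift [ 0.2141  0.1704 -0.0033] turn [0.005 0.001 0.194] now [ 0.4421 -0.0822  0.0962] f [-0.8  0.8 -1. ] w 0.0265 t 14.8
```

View pics/w9.png

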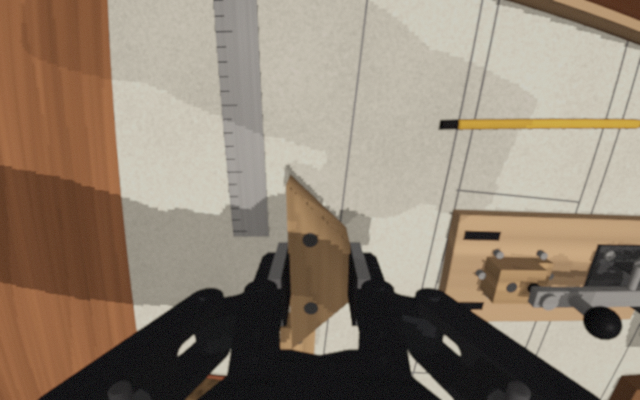

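The block is held level at its middle. Next I carry it to the corner tray.

Emit:
apply_moves --plan '[0.214,0.17,-0.004,0,0,0.194,0.214,0.17,-0.004,0,0,0.194,0.214,0.17,-0.004,0,0,0.194,0.214,0.17,-0.004,0,0,0.194,0.214,0.17,-0.004,0,0,0.194,0.214,0.17,-0.004,0,0,0.194,0.214,0.17,-0.004,0,0,0.194,0.214,0.17,-0.004,0,0,0.194,0.214,0.17,-0.004,0,0,0.194,0.214,0.17,-0.004,0,0,0.194,0.214,0.17,-0.004,0,0,0.194,0.214,0.17,-0.004,0,0,0.194]'

```text
clock: 15.9
eef_pos: [0.584, 0.1488, 0.098]
tool_rot: [0.735, 0.678, -0.001, -0.0]
ft_force: [1.4, 0.0, -0.5]
grip_width: 0.0265
```

Run:
```python
from meas import *
go(.5868,.150,.0112,1.492)
c=cam("wrist"); cv2.imwrite("pics/w10.png",c["pixels"][:,:,::-1])
```

```text
shift [0.0015 0.0028 0.0868] turn [-0.002  0.001 -0.002] now [0.584  0.1488 0.098 ] f [ 1.4  0.  -0.5] w 0.0265 t 15.9
```

View pics/w10.png

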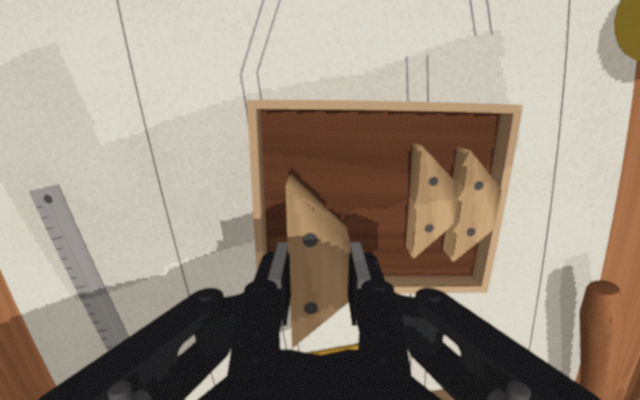

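The block hangs over the clear floor left of the fixed blocks.

Emit:
apply_moves --plan '[0.002,0.003,0.035,0,0,0,0.002,0.003,0.065,0,0,0,0.002,0.003,0.08,0,0,0,0.002,0.003,0.085,0,0,0,0.002,0.003,0.087,0,0,0,0.002,0.003,0.087,0,0,0,0.002,0.003,0.087,0,0,0,0.002,0.003,0.087,0,0,0]'

```text
clock: 16.62
eef_pos: [0.589, 0.1519, 0.0126]
tool_rot: [0.735, 0.678, 0.001, 0.001]
ft_force: [0.6, -0.3, 0.2]
grip_width: 0.0266
```

Emit:
apply_moves --plan '[0,0,0,0,0,0,0,0,0,0,0,0,0,0,0,0,0,0,0,0,0,0,0,0,0,0,0,0,0,0,0,0,-0.04,0,0,0,0,0,-0.08,0,0,0,0,0,-0.11,0,0,0,0,0,-0.11,0,0,0,0,0,-0.11,0,0,0]' --grip 0.045

```text
clock: 17.45
eef_pos: [0.5901, 0.1525, 0.1243]
tool_rot: [0.734, 0.679, 0.003, 0.001]
ft_force: [-0.8, 0.6, -0.7]
grip_width: 0.045
```

Run:
```python
from meas import *
c=cam("wrist"); cv2.imwrite("pics/w11.png",c["pixels"][:,:,::-1])
go(.44,-.204,.1,1.60)
```

```text
shift [-0.3667 -0.12    0.0218] turn [ 0.002 -0.    -0.108] now [0.5885 0.1521 0.1222] f [-0.6 -0.3  0.3] w 0.0449 t 17.5
```

View pics/w11.png

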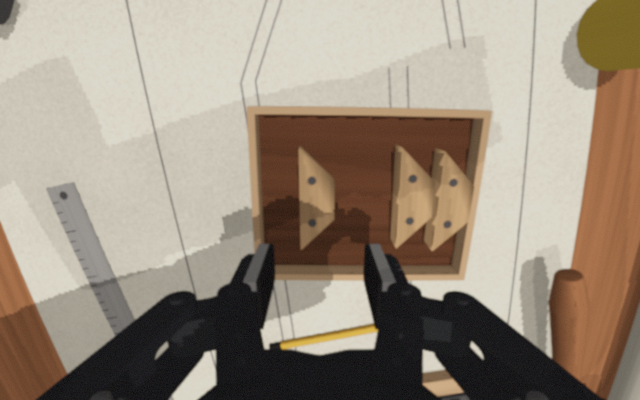

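The corner block lies flat in its tray at (316,198). Now the loose button.

Emit:
apply_moves --plan '[-0.367,-0.12,0.005,0,0,-0.108,-0.367,-0.12,0.005,0,0,-0.108,-0.367,-0.12,0.005,0,0,-0.108,-0.367,-0.12,0.005,0,0,-0.108,-0.367,-0.12,0.005,0,0,-0.108,-0.367,-0.12,0.005,0,0,-0.108,-0.367,-0.12,0.005,0,0,-0.108,-0.367,-0.12,0.005,0,0,-0.108,-0.367,-0.12,0.005,0,0,-0.108,-0.367,-0.12,0.005,0,0,-0.108,-0.367,-0.12,0.005,0,0,-0.108,-0.367,-0.12,0.005,0,0,-0.108]' --grip 0.05

```text
clock: 18.5
eef_pos: [0.4384, -0.2042, 0.1151]
tool_rot: [0.697, 0.717, -0.0, -0.002]
ft_force: [-1.1, -0.2, 0.2]
grip_width: 0.0499
```

Emit:
apply_moves --plan '[0,0,0,0,0,0,0,0,0,0,0,0,0,0,0,0,0,0]'

```text
clock: 18.75
eef_pos: [0.44, -0.203, 0.1162]
tool_rot: [0.696, 0.718, 0.0, -0.0]
ft_force: [0.4, 0.2, 1.1]
grip_width: 0.0497
```

Run:
```python
from meas import *
go(.44,-.204,.004,1.60)
c=cam("wrist"); crop(c,220,120,420,270,4,"pics/w12.png"); parts(c,(270,140,370,260))
```

```text
shift [-0.0011  0.      0.1122] turn [-0.    -0.     0.002] now [ 0.44   -0.203   0.1162] f [0.4 0.2 1.1] w 0.0497 t 18.8
[ 298  181   37   59 1998] rect [ 438.7 -209.2   28.7   49.7    2.6] circ [ 439.3 -209.3   27.6] poly [[300, 182], [298, 201], [302, 239], [332, 239], [332, 181]] [[0.4253, -0.1856], [0.424, -0.2013], [0.4276, -0.2343], [0.4525, -0.2335], [0.4503, -0.1841]]
```

View pics/w12.png

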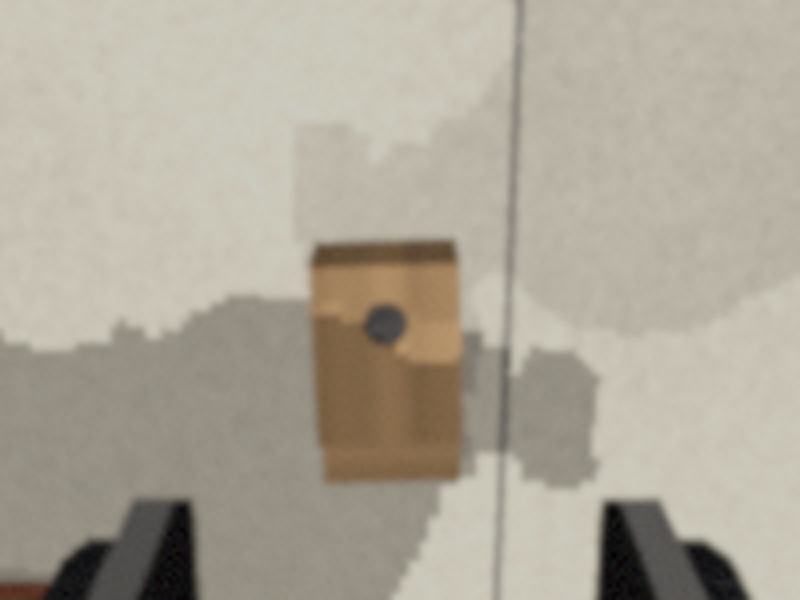

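The main block's top spans crop (312,264) to (460,448), and the tongue faces the gripper (downwards in the picture).

Run:
```python
from meas import *
c=cam("wrist")
w=onplane(c,np.array([(312,264),(456,262),(460,448),(322,448)])/4-.375+[220,120],.022)[:,:2];print(w.round(4),w.mean(0))
d=(w[3]+w[2]-w[0]-w[1]);print("bx yaw",np.arctan2(d[1],d[0]),np.linalg.norm(d)/2)
y=np.arctan2(d[1],d[0])+np.pi
go(w.mean(0)[0],w.mean(0)[1],.004,y)
```

```text
[[ 0.4236 -0.1888]
 [ 0.4518 -0.1875]
 [ 0.4544 -0.227 ]
 [ 0.426  -0.2279]] [ 0.43896422 -0.2078143 ]
bx yaw -1.5062602448194646 0.039361301633071555
shift [-0.0045 -0.0012  0.1124] turn [-0.    -0.    -0.033] now [ 0.44   -0.2033  0.1164] f [ 0.1  0.  -0.2] w 0.0501 t 18.9
```

Emit:
apply_moves --plan '[-0.004,-0.001,0.04,0,0,-0.02,-0.004,-0.001,0.075,0,0,-0.02,-0.004,-0.001,0.1,0,0,-0.02,-0.004,-0.001,0.109,0,0,-0.02,-0.004,-0.001,0.112,0,0,-0.02,-0.004,-0.001,0.112,0,0,-0.02,-0.004,-0.001,0.112,0,0,-0.02,-0.004,-0.001,0.112,0,0,-0.02]'

```text
clock: 19.52
eef_pos: [0.4403, -0.209, 0.0062]
tool_rot: [0.69, 0.724, 0.001, 0.002]
ft_force: [-0.2, 0.0, -0.1]
grip_width: 0.0502
```

Emit:
apply_moves --plan '[0,0,0,0,0,0,0,0,0,0,0,0,0,0,0,0,0,0,0,0,0,0,0,0,0,0,0,0,0,0,0,0,0,0,0,0,0,0,-0.03,0,0,0,0,0,-0.07,0,0,0,0,0,-0.09,0,0,0,0,0,-0.09,0,0,0,0,0,-0.09,0,0,0]' --grip 0.01

```text
clock: 20.43
eef_pos: [0.4399, -0.2091, 0.0962]
tool_rot: [0.69, 0.724, 0.001, 0.002]
ft_force: [-0.3, 0.6, -0.8]
grip_width: 0.0286
```

Run:
```python
from meas import *
a=.111; O=np.array([.5437,-.3964]); Ra=np.array([[np.cos(a),-np.sin(a)],[np.sin(a),np.cos(a)]])
# button +x points tray -y; grasp is at button x=-7 -> +7mm in tray y
for y in (-.032,.032):
    t=O+Ra@[-.008,y+.007]; print(t)
t=O+Ra@[-.008,-.025]
go(t[0],t[1],.1,1.682)
c=cam("wrist"); cv2.imwrite("pics/w13.png",c["pixels"][:,:,::-1])
```

```text
[ 0.53851854 -0.42213232]
[ 0.53142912 -0.35852619]
shift [-0.2176  0.0881 -0.0029] turn [ 0.004  0.002 -0.062] now [ 0.4399 -0.2091  0.0962] f [-0.3  0.6 -0.8] w 0.0286 t 20.4
```

View pics/w13.png

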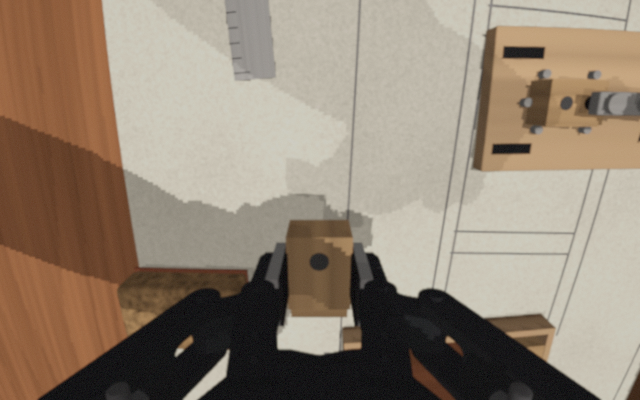

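Emit:
apply_moves --plan '[-0.218,0.088,-0.003,0,0,-0.062,-0.218,0.088,-0.003,0,0,-0.062,-0.218,0.088,-0.003,0,0,-0.062,-0.218,0.088,-0.003,0,0,-0.062,-0.218,0.088,-0.003,0,0,-0.062,-0.218,0.088,-0.003,0,0,-0.062,-0.218,0.088,-0.003,0,0,-0.062,-0.218,0.088,-0.003,0,0,-0.062,-0.218,0.088,-0.003,0,0,-0.062,-0.218,0.088,-0.003,0,0,-0.062,-0.218,0.088,-0.003,0,0,-0.062,-0.218,0.088,-0.003,0,0,-0.062]'

```text
clock: 21.48
eef_pos: [0.5371, -0.4207, 0.0979]
tool_rot: [0.666, 0.746, 0.0, -0.0]
ft_force: [0.6, -0.0, 0.2]
grip_width: 0.0288
```

Run:
```python
from meas import *
go(.5385,-.4221,.0115,1.682)
c=cam("wrist"); cv2.imwrite("pics/w14.png",c["pixels"][:,:,::-1])
```

```text
shift [-0.0016  0.0012  0.0864] turn [-0.    -0.     0.001] now [ 0.5371 -0.4207  0.0979] f [ 0.6 -0.   0.2] w 0.0288 t 21.5
```

View pics/w14.png

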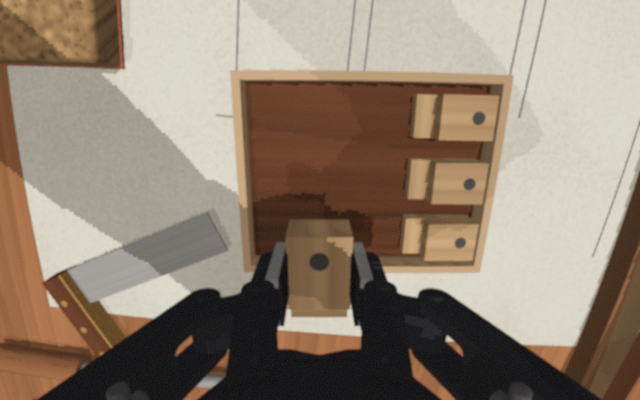

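The held button is over the button tray, whose rim corners are at (233,72), (511,76), (480,271) and (246,271).

Run:
```python
from meas import *
c=cam("wrist"); w=onplane(c,[(233,72),(511,76),(480,271),(246,271)],.022)[:,:2]
ax=(w[1]+w[2]-w[0]-w[3])/2; print(w.mean(0),np.arctan2(ax[1],ax[0]),np.linalg.norm(ax)); u=ax/np.linalg.norm(ax); print("origin",w.mean(0)-.028*u)
go(.5385,-.4205,.0115,1.682)
```

```text
[ 0.57156202 -0.39410002] 0.10684777549812813 0.18728799086526285
origin [ 0.5437217  -0.39708607]
shift [0.0005 0.0012 0.0866] turn [0.    0.    0.001] now [ 0.5373 -0.4211  0.0981] f [-0.6  0.3 -0.5] w 0.0286 t 21.6
```

Both tray poses agree, so I set the button down.

Emit:
apply_moves --plan '[0.001,0.001,0.035,0,0,0,0.001,0.001,0.065,0,0,0,0.001,0.001,0.08,0,0,0,0.001,0.001,0.085,0,0,0,0.001,0.001,0.087,0,0,0,0.001,0.001,0.087,0,0,0,0.001,0.001,0.087,0,0,0,0.001,0.001,0.087,0,0,0]'

```text
clock: 22.25
eef_pos: [0.5385, -0.4209, 0.0111]
tool_rot: [0.667, 0.745, 0.0, 0.001]
ft_force: [-0.4, 0.6, -0.6]
grip_width: 0.0286
```

Emit:
apply_moves --plan '[0,0,0,0,0,0,0,0,0,0,0,0,0,0,0,0,0,0,0,0,0,0,0,0,0,0,0,0,0,0,0,0,-0.04,0,0,0,0,0,-0.08,0,0,0,0,0,-0.12,0,0,0,0,0,-0.16,0,0,0,0,0,-0.16,0,0,0,0,0,-0.16,0,0,0]' --grip 0.045

```text
clock: 23.17
eef_pos: [0.54, -0.4222, 0.1751]
tool_rot: [0.667, 0.745, 0.0, 0.004]
ft_force: [0.0, 0.3, -0.1]
grip_width: 0.0452
```

Run:
```python
from meas import *
c=cam("wrist"); cv2.imwrite("pics/w15.png",c["pixels"][:,:,::-1])
go(.59,-.12,.2,.072)
```

```text
shift [ 0.2936  0.0844 -0.0284] turn [ 0.004 -0.     1.61 ] now [ 0.5387 -0.4212  0.172 ] f [-0.6  1.1 -0.8] w 0.045 t 23.2
```

View pics/w15.png

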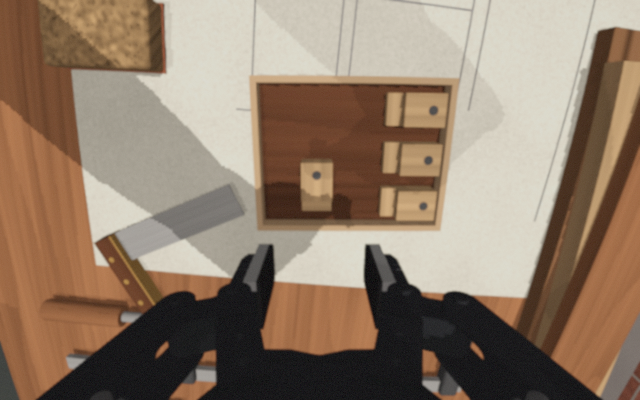

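The button lies flat in the tray at (317,185). Now I look at the jig from above.

Emit:
apply_moves --plan '[0.29,0.114,-0.03,0,0,1.61,0.29,0.114,-0.03,0,0,1.61,0.29,0.114,-0.03,0,0,1.61,0.29,0.114,-0.03,0,0,1.61,0.29,0.114,-0.03,0,0,1.61,0.29,0.114,-0.03,0,0,1.61,0.29,0.114,-0.03,0,0,1.61,0.29,0.114,-0.03,0,0,1.61,0.29,0.114,-0.03,0,0,1.61,0.29,0.114,-0.03,0,0,1.61,0.29,0.114,-0.03,0,0,1.61,0.29,0.114,-0.03,0,0,1.61]'

```text
clock: 24.22
eef_pos: [0.6181, -0.119, 0.1977]
tool_rot: [0.995, 0.099, -0.002, -0.001]
ft_force: [-0.5, -0.3, 0.5]
grip_width: 0.0448
```

Emit:
apply_moves --plan '[0,0,0,0,0,0.11,0,0,0,0,0,0.11,0,0,0,0,0,0.11,0,0,0,0,0,0.11]'

```text
clock: 24.55
eef_pos: [0.6186, -0.1198, 0.1991]
tool_rot: [0.999, 0.047, -0.001, -0.0]
ft_force: [0.9, -0.0, 0.2]
grip_width: 0.0453
```

Run:
```python
from meas import *
go(.637,-.12,.1,.072)
c=cam("wrist"); cv2.imwrite("pics/w16.png",c["pixels"][:,:,::-1])
print(proj(c,[[.637,-.12,.08]]))
```

```text
shift [0.0185 0.002  0.099 ] turn [-0.001  0.002  0.023] now [ 0.6186 -0.1198  0.1991] f [ 0.9 -0.   0.2] w 0.0453 t 24.6
[[322.89292478 173.06895668]]
```

View pics/w16.png

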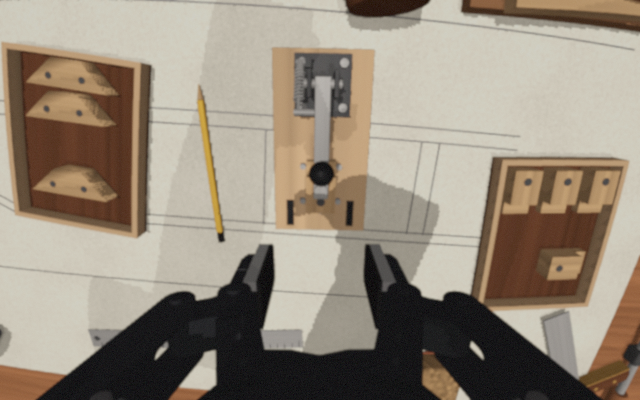

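The ball shows at (321,174), against a predicted (323,173), with the finger bar running straight up to (323,75).

Run:
```python
from meas import *
c=cam("wrist")
w=onplane(c,[(274,47),(374,49),(364.5,231),(276,228)],.015)[:,:2];ax=(w[0]+w[1]-w[2]-w[3])/2
print(w.round(4),np.arctan2(ax[1],ax[0]),np.linalg.norm(ax),w.mean(0))
hsv=cv2.cvtColor(c["pixels"],cv2.COLOR_RGB2HSV); m=np.zeros((400,640),np.uint8); m[155:192,300:342]=(hsv[155:192,300:342,2]<45)
n,l,s,ce=cv2.connectedComponentsWithStats(m); i=1+s[1:,4].argmax(); print(s[i],ce[i],onplane(c,[ce[i]],.08))
b=onplane(c,[ce[i]],.08)[0]; go(b[0],b[1],.1,.072)
```

```text
[[ 0.7426 -0.0632]
 [ 0.7499 -0.1596]
 [ 0.5602 -0.176 ]
 [ 0.5545 -0.0756]] 0.07612652155437176 0.18946398958743693 [ 0.65178258 -0.11860375]
[310 162  23  23 389] [321.07969152 173.44215938] [[ 0.63673014 -0.11856936  0.08      ]]
shift [0.018  0.0004 0.0997] turn [-0.     0.001  0.022] now [ 0.6189 -0.1199  0.1998] f [ 1.   0.  -0.8] w 0.045 t 24.6
```

Emit:
apply_moves --plan '[0.018,0,0.03,0,0,0.022,0.018,0,0.06,0,0,0.022,0.018,0,0.08,0,0,0.022,0.018,0,0.08,0,0,0.022,0.018,0,0.08,0,0,0.022,0.018,0,0.08,0,0,0.022]'

```text
clock: 25.15
eef_pos: [0.638, -0.1184, 0.122]
tool_rot: [0.999, 0.036, 0.001, 0.0]
ft_force: [-0.4, -0.3, 0.4]
grip_width: 0.0451
```

Run:
```python
from meas import *
c=cam("wrist"); cv2.imwrite("pics/w17.png",c["pixels"][:,:,::-1]); print(proj(c,[[.637,-.119,.08]]))
go(.637,-.119,.062,.072)
```

```text
[[322.01194108 229.48569444]]
shift [-0.0018  0.0003  0.0607] turn [ 0.001 -0.004 -0.001] now [ 0.6385 -0.1185  0.1227] f [ 0.5 -0.7  0.6] w 0.0449 t 25.2
```

View pics/w17.png

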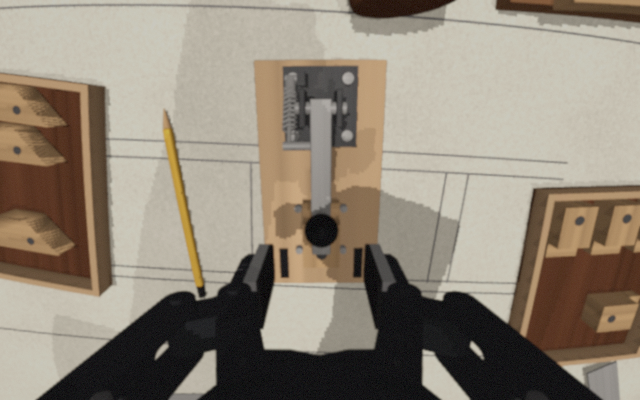

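The ball at (321,231) is centred between the jaws. I'll lower and grip it.

Emit:
apply_moves --plan '[-0.002,0,0.02,0,0,0,-0.002,0,0.04,0,0,0,-0.002,0,0.054,0,0,0,-0.002,0,0.059,0,0,0,-0.002,0,0.061,0,0,0,-0.002,0,0.061,0,0,0,-0.002,0,0.061,0,0,0]'

```text
clock: 25.78
eef_pos: [0.6365, -0.1186, 0.0613]
tool_rot: [0.999, 0.035, 0.002, 0.0]
ft_force: [0.8, -0.2, 0.3]
grip_width: 0.0452
```

Emit:
apply_moves --plan '[0,0,0,0,0,0,0,0,0,0,0,0,0,0,0,0,0,0,0,0,0,0,0,0,0,0,0,0,0,0,0,0,0,0,0,0]' --grip 0.008

```text
clock: 26.28
eef_pos: [0.6363, -0.1199, 0.0612]
tool_rot: [0.999, 0.035, 0.001, 0.001]
ft_force: [-1.2, -4.7, 5.2]
grip_width: 0.019
```

Run:
```python
from meas import *
c=cam("wrist"); crop(c,220,200,420,350,3,"pics/w18.png")
go(.636,-.119,.062,.072)
```

```text
shift [-0.0002 -0.0009 -0.0008] turn [ 0.003 -0.003 -0.002] now [ 0.6363 -0.1198  0.0612] f [-0.9 -4.   6.2] w 0.0185 t 26.3
```

View pics/w18.png

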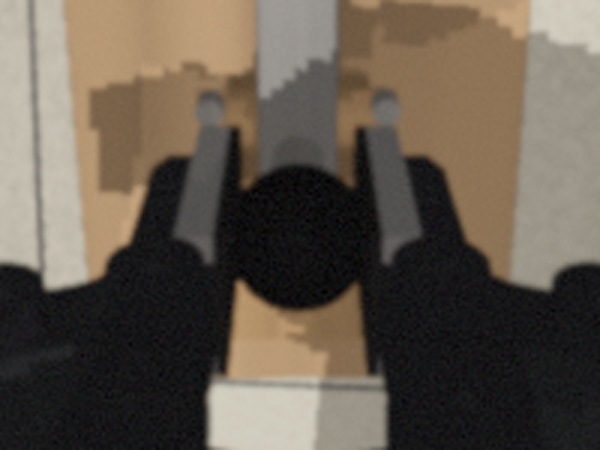

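The ball is held centrally between the pads (width 18.5 mm). I follow the arc to about 0.6 rad.

Emit:
apply_moves --plan '[0.003,0,-0.007,0,0,0,0.007,0,-0.014,0,0,0,0.012,0,-0.021,0,0,0,0.018,0,-0.027,0,0,0,0.024,0,-0.032,0,0,0,0.03,0,-0.037,0,0,0]'

```text
clock: 26.83
eef_pos: [0.6647, -0.1176, 0.094]
tool_rot: [0.999, 0.035, -0.001, 0.001]
ft_force: [4.4, -6.5, -11.1]
grip_width: 0.019
```

Run:
```python
from meas import *
c=cam("wrist"); cv2.imwrite("pics/w19.png",c["pixels"][:,:,::-1]);c=cam("scene"); crop(c,200,130,400,280,3,"pics/s19.png")
go(.636,-.119,.062,.072); print(sensors.get_obs()["ft_torque"])
```

```text
shift [-0.0299 -0.0007  0.0326] turn [ 0.002  0.001 -0.003] now [ 0.6659 -0.1176  0.0945] f [ 3.2 -6.8 -9.3] w 0.0186 t 26.9
[-1.09597805 -0.60895064 -0.25183575]
```

View pics/w19.png

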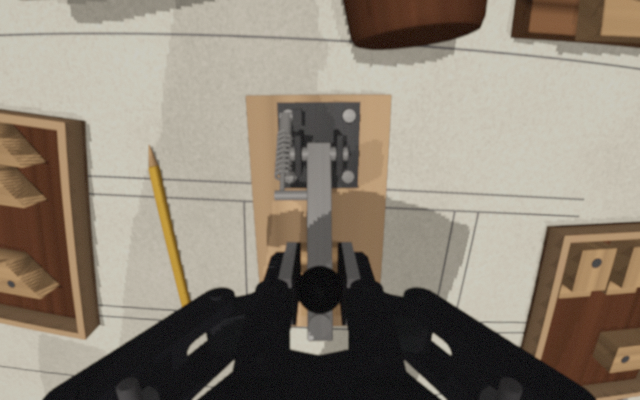

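View pics/s19.png

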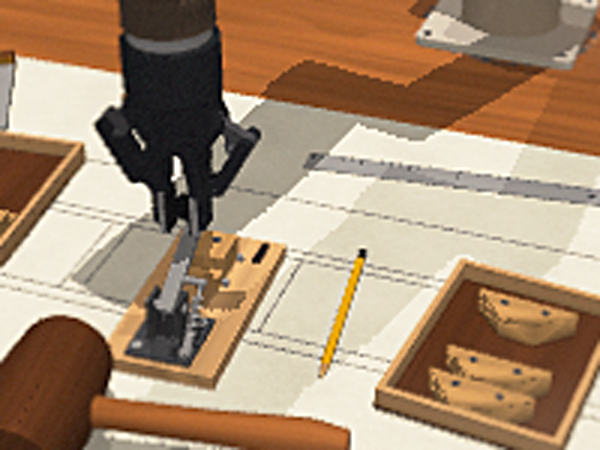

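The finger is up with the ball still in the pads at (319,290), and the button is still in the nest.

Emit:
apply_moves --plan '[0.007,0,-0.004,0,0,0,0.014,0,-0.008,0,0,0,0.022,0,-0.01,0,0,0,0.03,0,-0.012,0,0,0,0.038,0,-0.013,0,0,0,0.043,0,-0.014,0,0,0,0.043,0,-0.014,0,0,0]'

```text
clock: 27.52
eef_pos: [0.7088, -0.1124, 0.1101]
tool_rot: [0.999, 0.036, 0.0, -0.001]
ft_force: [-0.7, -0.4, 1.3]
grip_width: 0.008
```

Run:
```python
from meas import *
c=cam("wrist"); cv2.imwrite("pics/w20.png",c["pixels"][:,:,::-1]);c=cam("scene"); crop(c,200,130,400,280,3,"pics/s20.png")
go(.636,-.119,.062,.072); o=sensors.get_obs();print(o["ft_torque"],o["joint_pos"])
```

```text
shift [-0.0719  0.0012  0.0481] turn [-0.001  0.001 -0.001] now [ 0.7077 -0.1127  0.11  ] f [ 0.4  0.6 -1.2] w 0.0079 t 27.6
[0.03598725 0.00915107 0.02685288] [-1.58212969e-01  7.47825260e-01  5.02077915e-01  1.32608455e+00
  5.32959107e-04  2.91230782e+00]
```

View pics/s20.png

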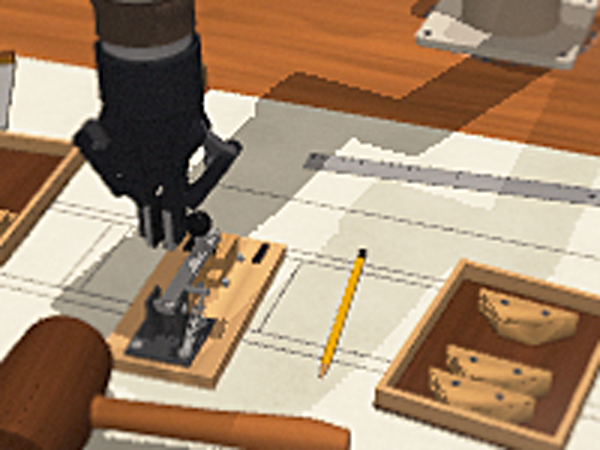

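View pics/w20.png

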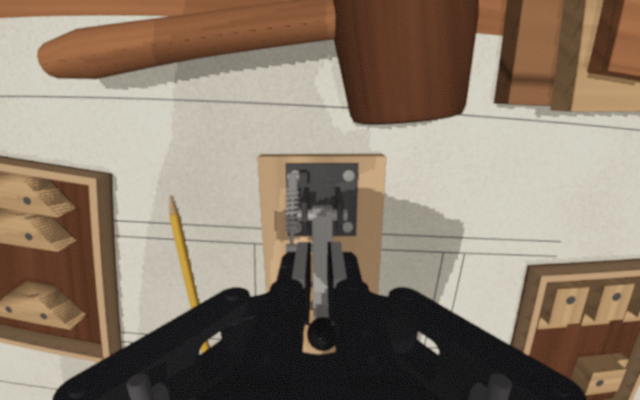

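The ball slipped out of the pads late in the swing. In the scene crop it sits at (200,222), where it was when shut, so the finger sprang back. I'll back off and retry with the tool tilted so it turns with the finger, and with the y offset corrected.

Emit:
apply_moves --plan '[0,0,-0.03,0,0,0,0,0,-0.07,0,0,0,-0.04,0,-0.09,0,0,0,-0.08,0,-0.09,0,0,0,-0.1,0,-0.09,0,0,0,-0.1,0,-0.09,0,0,0,-0.1,0,-0.09,0,0,0,-0.1,0,-0.09,0,0,0]' --grip 0.045

```text
clock: 28.28
eef_pos: [0.6088, -0.1203, 0.201]
tool_rot: [0.999, 0.035, 0.001, 0.0]
ft_force: [0.5, -0.0, -0.4]
grip_width: 0.0449
```

Run:
```python
from meas import *
c=cam("wrist"); cv2.imwrite("pics/w21.png",c["pixels"][:,:,::-1])
hsv=cv2.cvtColor(c["pixels"],cv2.COLOR_RGB2HSV)
print(proj(c,[[.6365,-.1195,.08]]))
u,v=np.round(proj(c,[[.6365,-.1195,.08]])[0]).astype(int)
m=np.zeros((400,640),np.uint8); m[v-18:v+18,u-20:u+20]=(hsv[v-18:v+18,u-20:u+20,2]<45)
n,l,s,ce=cv2.connectedComponentsWithStats(m); i=1+s[1:,4].argmax(); print(s[i],ce[i],onplane(c,[ce[i]],.08))
go(.6,-.12,.2,.072)
```

```text
[[321.96844426 162.27756682]]
[310 151  23  23 405] [320.87901235 162.09135802] [[ 0.63659547 -0.11855905  0.08      ]]
shift [-0.0092 -0.0008  0.0007] turn [ 0.    -0.001 -0.001] now [ 0.6092 -0.1202  0.2007] f [ 0.2 -0.1 -0.2] w 0.0449 t 28.3
```

View pics/w21.png

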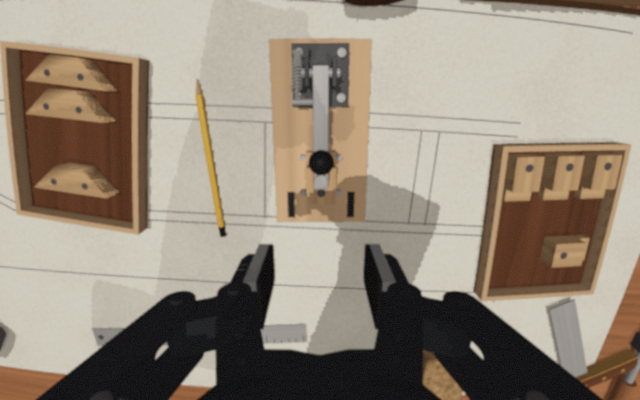

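The finger is shut again with its ball at (321,162), and the button is still in the nest. Next I compute the tilted approach.

```bash
cat > arc.py <<'E'
from h import *
B=np.array([.6365,-.120,.08]); Y=.074
J=R.from_euler("z",Y).as_matrix()
def pose(th,tilt,back=0,deep=.0):
    d=np.array([.075-.075*np.cos(th)+.03*np.sin(th),0,.075*np.sin(th)+.03*np.cos(th)-.03])
    z=np.array([np.sin(tilt),0,-np.cos(tilt)])
    return B+J@(d+z*(.019+deep-back)), R.from_euler("z",Y)*R.from_euler("x",np.pi)*R.from_euler("y",tilt)
def rows(poses,ref=None):
    o=sensors.get_obs(); p0,R0=(o["eef_pos"],R.from_quat(o["tool_rot"])) if ref is None else ref
    for p,r in poses: print(R0.inv().apply(p-p0).round(4),(R0.inv()*r).as_rotvec().round(3))
E
python3 - <<'E'
from arc import *
print(pose(0,.9,.06)); rows([pose(0,.9,.08),pose(0,.9,.06)])
E
```

```text
(array([ 0.60447149, -0.12237445,  0.10548601]), Rotation.from_matrix(array([[ 6.19908777e-01,  7.39324812e-02,  7.81183139e-01],
                            [ 4.59571673e-02, -9.97263249e-01,  5.79133020e-02],
                            [ 7.83326910e-01,  1.24900090e-16, -6.21609968e-01]])))
[-0.0207  0.0019  0.0828] [ 0.001  0.899 -0.003]
[-0.005   0.0018  0.0952] [ 0.001  0.899 -0.003]
```

Emit:
apply_moves --plan '[-0.03,0.002,0,0,0.9,0,-0.05,0.002,0,0,0.9,0,-0.05,0.002,0,0,0.9,0,-0.05,0.002,0,0,0.9,0,-0.05,0.002,0.02,0,0.9,0,-0.045,0.002,0.04,0,0.9,0,-0.035,0.002,0.06,0,0.9,0,-0.021,0.002,0.083,0,0.9,0,-0.021,0.002,0.083,0,0.9,0,-0.021,0.002,0.083,0,0.9,0,-0.021,0.002,0.083,0,0.9,0]'

```text
clock: 29.25
eef_pos: [0.5847, -0.1226, 0.1123]
tool_rot: [0.901, 0.031, 0.432, -0.017]
ft_force: [-0.6, 0.3, -1.2]
grip_width: 0.0447
```

Run:
```python
from arc import *
rows([pose(0,.9,.08),pose(0,.9,.0)])
c=cam("wrist"); cv2.imwrite("pics/w22.png",c["pixels"][:,:,::-1]); print(proj(c,[B]))
c=cam("scene"); crop(c,200,80,400,230,3,"pics/s22.png")
print(sensors.get_obs()["joint_pos"].round(3))
```

```text
[ 0.0069  0.0012 -0.0004] [ 0.     0.006 -0.005]
[0.0074 0.0011 0.0796] [ 0.     0.006 -0.005]
[[322.62424603 207.2779583 ]]
[-0.381  0.246 -0.861 -0.379  0.349  2.848]
```

View pics/w22.png

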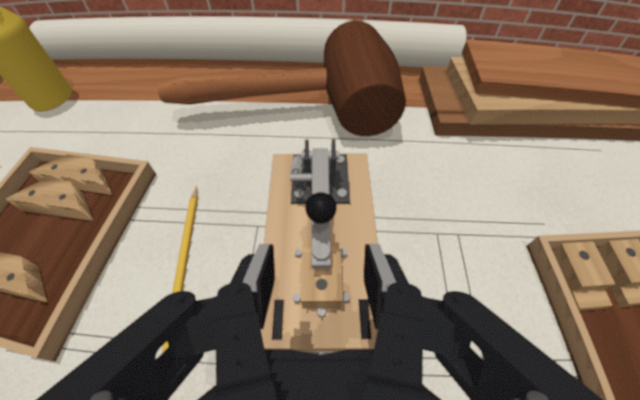

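View pics/s22.png

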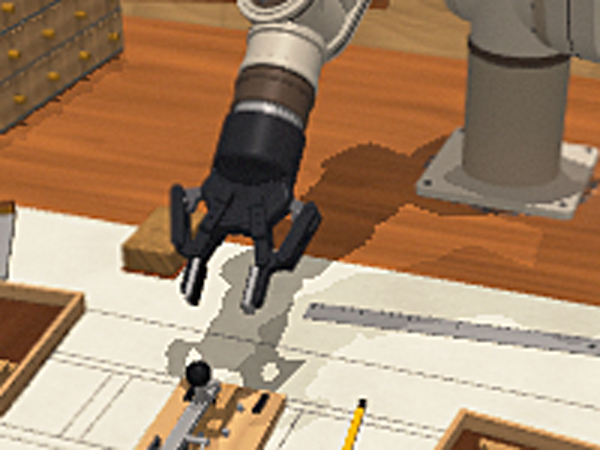

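The ball at (321,208) matches the prediction within 2 px, with the jaws straddling the finger's line. I go in and grip.

Emit:
apply_moves --plan '[0.007,0,0.03,0,0,0,0.007,0,0.055,0,0,0,0.007,0,0.073,0,0,0,0.007,0,0.081,0,0,0,0.007,0,0.083,0,0,0,0.007,0,0.083,0,0,0,0.007,0,0.083,0,0,0]'

```text
clock: 29.93
eef_pos: [0.6568, -0.1189, 0.0722]
tool_rot: [0.9, 0.032, 0.435, -0.015]
ft_force: [0.6, -0.3, 0.1]
grip_width: 0.0451
```

Run:
```python
from arc import *
rows([pose(0,.9,.0,.003)])
c=cam("wrist"); crop(c,220,180,420,330,3,"pics/w23.png"); print(sensors.get_obs()["ft_force"])
```

```text
[-0.0065 -0.0004  0.0013] [ 0.003 -0.    -0.002]
[0.42083315 0.10348073 0.70522014]
```

View pics/w23.png

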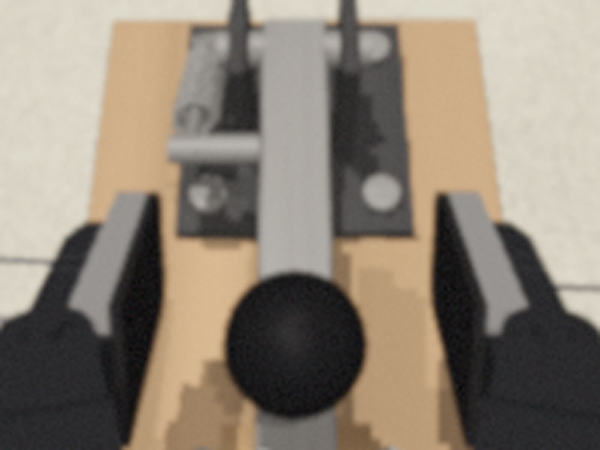

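The ball sits a little low (towards tool −x), so I correct by 6 mm and then close.

Emit:
apply_moves --plan '[-0.006,0,0.001,0,0,0,-0.006,0,0.001,0,0,0,-0.006,0,0.001,0,0,0,-0.006,0,0.001,0,0,0]'

```text
clock: 30.32
eef_pos: [0.6533, -0.1192, 0.066]
tool_rot: [0.9, 0.032, 0.435, -0.015]
ft_force: [-0.2, -0.2, -0.4]
grip_width: 0.045
```

Emit:
apply_moves --plan '[0,0,0,0,0,0,0,0,0,0,0,0,0,0,0,0,0,0,0,0,0,0,0,0,0,0,0,0,0,0,0,0,0,0,0,0]' --grip 0.005

```text
clock: 30.82
eef_pos: [0.6536, -0.1187, 0.0663]
tool_rot: [0.9, 0.032, 0.435, -0.016]
ft_force: [-5.8, 1.7, 4.6]
grip_width: 0.0188
```

Run:
```python
from arc import *
rows([pose(0,.9,.0,.003)])
print(sensors.get_obs()["ft_force"])
ref=pose(0,.9,0,.003)
print("arc");rows([pose(t,max(.9-t,0),0,.003) for t in np.arange(.1,1.25,.1)],ref)
c=cam("wrist"); crop(c,220,180,420,330,3,"pics/w24.png")
```

```text
[0.0001 0.     0.0001] [ 0.002 -0.    -0.002]
[-5.78888589  1.71914823  4.58564401]
arc
[ 0.0056  0.     -0.002 ] [-0.  -0.1  0. ]
[ 0.0115  0.     -0.0035] [ 0.  -0.2  0. ]
[ 0.0174  0.     -0.0044] [-0.  -0.3  0. ]
[ 0.0234  0.     -0.0046] [-0.  -0.4  0. ]
[ 0.0294  0.     -0.0043] [-0.  -0.5  0. ]
[ 0.0353  0.     -0.0034] [-0.  -0.6  0. ]
[ 0.0411 -0.     -0.0019] [ 0.  -0.7  0. ]
[0.0468 0.     0.0002] [-0.  -0.8  0. ]
[0.0521 0.     0.0029] [ 0.  -0.9  0. ]
[0.0585 0.     0.0078] [ 0.  -0.9  0. ]
[0.0644 0.     0.0134] [ 0.  -0.9  0. ]
[0.0696 0.     0.0195] [ 0.  -0.9  0. ]
```

View pics/w24.png

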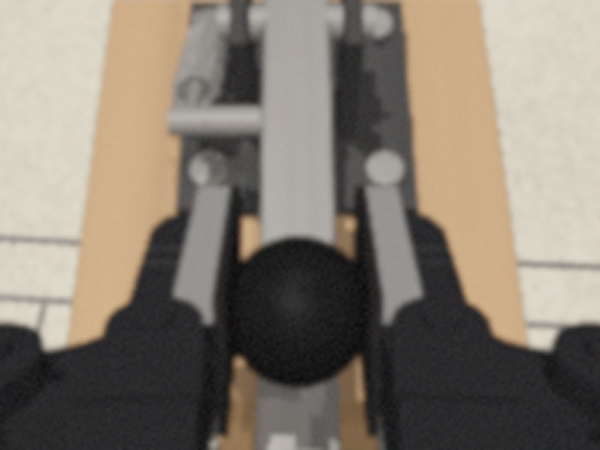

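The grip is good and central (18.8 mm). I follow the arc while turning with it.

Emit:
apply_moves --plan '[0.003,0,-0.001,0,-0.05,0,0.006,0,-0.002,0,-0.1,0,0.009,0,-0.003,0,-0.15,0,0.012,0,-0.004,0,-0.2,0,0.015,0,-0.004,0,-0.25,0,0.017,0,-0.004,0,-0.3,0,0.02,0,-0.005,0,-0.35,0,0.023,0,-0.005,0,-0.4,0,0.026,0,-0.005,0,-0.45,0,0.029,0,-0.004,0,-0.5,0]'

```text
clock: 31.7
eef_pos: [0.6671, -0.1176, 0.0908]
tool_rot: [0.98, 0.035, 0.196, -0.007]
ft_force: [-5.6, 0.4, 5.8]
grip_width: 0.0191
```

Run:
```python
from arc import *
rows([pose(0.5,.4,.0,.003)])
o=sensors.get_obs();print(o["ft_force"],o["ft_torque"],o["grip_width"])
c=cam("wrist"); crop(c,220,180,420,330,3,"pics/w25.png")
```

```text
[ 0.0018  0.0001 -0.0006] [ 0.001  0.005 -0.003]
[-5.58874544  0.39801164  5.79440246] [0.18863657 1.04111349 0.14094763] 0.019075931903117026
```

View pics/w25.png

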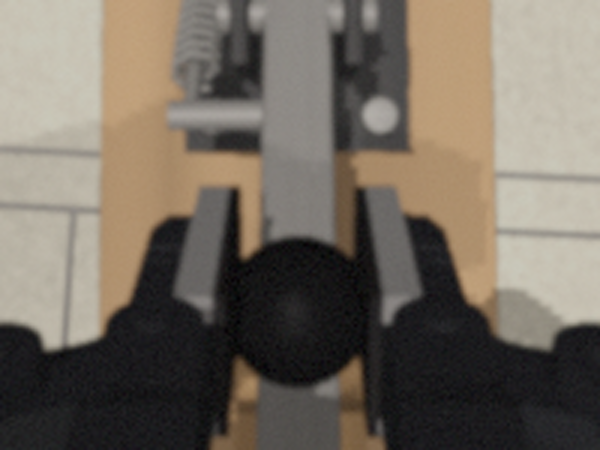

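The grip has not slipped. Next, the rows for the second half.

Run:
```python
from arc import *
rows([pose(t,max(.9-t,-.1),0,.003) for t in (.6,.7,.8,.9,1.0,1.1,1.15,1.2)],pose(.5,.4,0,.003))
```

```text
[ 0.0056 -0.     -0.002 ] [ 0.  -0.1  0. ]
[ 0.0115  0.     -0.0035] [-0.  -0.2  0. ]
[ 0.0174  0.     -0.0044] [-0.  -0.3  0. ]
[ 0.0234 -0.     -0.0046] [-0.  -0.4  0. ]
[ 0.0294 -0.     -0.0043] [ 0.  -0.5 -0. ]
[ 0.0372  0.     -0.0022] [ 0.  -0.5 -0. ]
[ 0.041   0.     -0.0009] [ 0.  -0.5 -0. ]
[ 0.0448 -0.      0.0006] [ 0.  -0.5 -0. ]
```

Emit:
apply_moves --plan '[0.003,0,-0.001,0,-0.05,0,0.006,0,-0.002,0,-0.1,0,0.009,0,-0.003,0,-0.15,0,0.012,0,-0.004,0,-0.2,0,0.015,0,-0.004,0,-0.25,0,0.017,0,-0.004,0,-0.3,0,0.02,0,-0.005,0,-0.35,0,0.023,0,-0.005,0,-0.4,0,0.026,0,-0.005,0,-0.45,0,0.029,0,-0.004,0,-0.5,0]'

```text
clock: 32.58
eef_pos: [0.6938, -0.1156, 0.1071]
tool_rot: [0.998, 0.036, -0.051, 0.002]
ft_force: [-0.5, 2.4, 6.8]
grip_width: 0.0189
```

Run:
```python
from arc import *
rows([pose(1.0,-.1,.0,.003),pose(1.1,-.1,.0,.003),pose(1.2,-.1,.0,.003)])
o=sensors.get_obs();print(o["eef_pos"],o["ft_force"],o["ft_torque"],o["grip_width"])
c=cam("wrist"); crop(c,220,180,420,330,3,"pics/w26.png");c=cam("scene"); crop(c,200,130,400,280,3,"pics/s26.png")
```

```text
[ 0.      0.0001 -0.0003] [-0.001  0.002 -0.003]
[ 0.0079  0.0001 -0.0022] [-0.001  0.002 -0.003]
[ 0.0158  0.0001 -0.0034] [-0.001  0.002 -0.003]
[ 0.69381507 -0.11561227  0.10713704] [-0.49902674  2.42735192  6.79241463] [ 0.41037879  0.31673724 -0.05283102] 0.01887574003860707
```

View pics/w26.png

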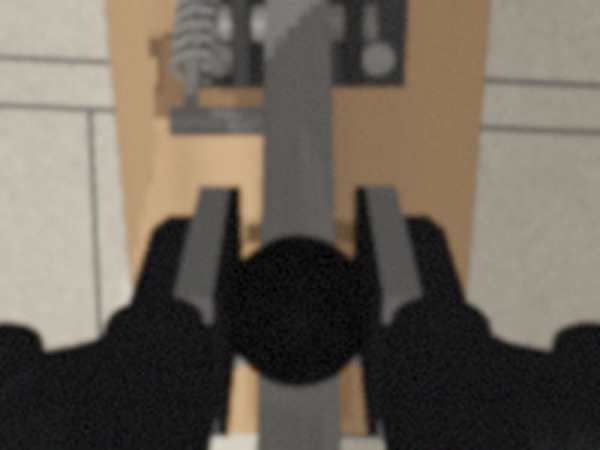

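View pics/s26.png

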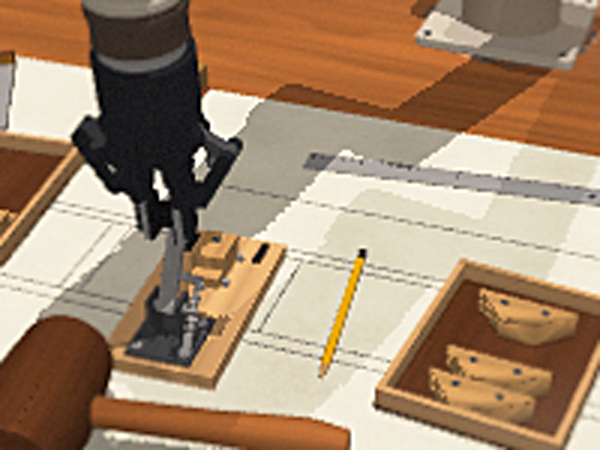

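At about 1.0 rad the grip has still not slipped. I continue past the over-centre point.

Emit:
apply_moves --plan '[0.004,0,-0.001,0,-0.03,0,0.007,0,-0.002,0,-0.06,0,0.01,0,-0.003,0,-0.08,0,0.014,0,-0.003,0,-0.1,0,0.014,0,-0.003,0,-0.1,0]'

```text
clock: 33.1
eef_pos: [0.7087, -0.1145, 0.1088]
tool_rot: [0.994, 0.036, -0.1, 0.004]
ft_force: [-2.0, 2.1, 7.5]
grip_width: 0.019
```

Run:
```python
from arc import *
rows([pose(1.2,-.2,.0,.003)])
o=sensors.get_obs();print(o["eef_pos"],o["ft_force"],o["ft_torque"],o["grip_width"])
c=cam("wrist"); crop(c,220,180,420,330,3,"pics/w27.png")
```

```text
[-0.0011  0.0002 -0.0002] [-0.     0.    -0.002]
[ 0.70871418 -0.11448957  0.10879721] [-1.96367506  2.14899764  7.52028203] [ 0.38255135  0.77416094 -0.12157377] 0.019001643745187976
```

View pics/w27.png

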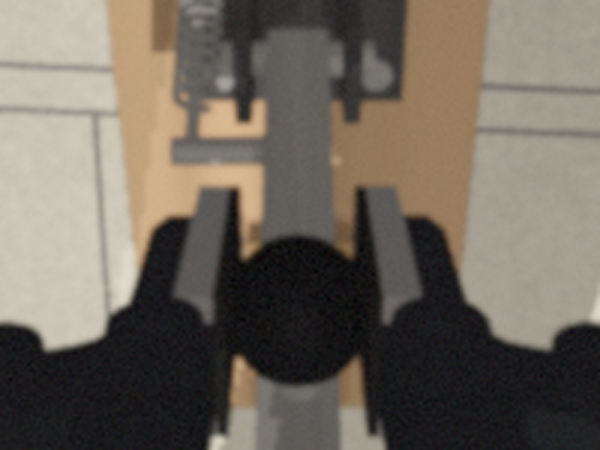

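At about 1.2 rad I release the ball, so the spring throws the finger open.

Emit:
apply_moves --plan '[0,0,0,0,0,0,0,0,0,0,0,0,0,0,0,0,0,0,0,0,0,0,0,0,0,0,0,0,0,0,0,0,0,0,0,0]' --grip 0.055

```text
clock: 33.65
eef_pos: [0.7077, -0.1154, 0.1075]
tool_rot: [0.994, 0.035, -0.1, 0.004]
ft_force: [0.3, -0.5, -0.8]
grip_width: 0.055
```

Run:
```python
from arc import *
o=sensors.get_obs();print(o["eef_pos"],o["ft_force"],o["grip_width"])
c=cam("wrist"); cv2.imwrite("pics/w28.png",c["pixels"][:,:,::-1]);c=cam("scene"); crop(c,200,130,400,280,3,"pics/s28.png")
```

```text
[ 0.70769787 -0.1153731   0.10752475] [ 0.3309275  -0.50253642 -0.82877612] 0.054992418514674
```

View pics/w28.png

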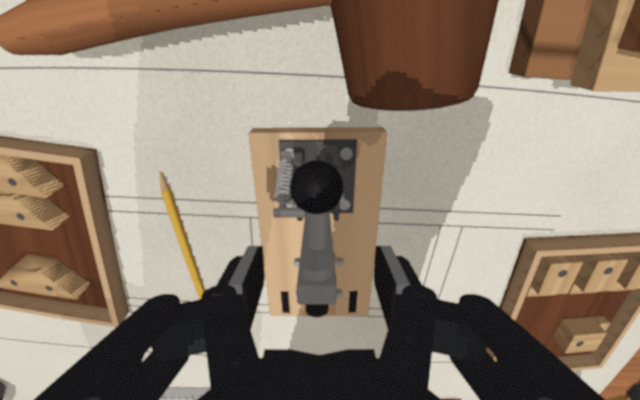

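View pics/s28.png

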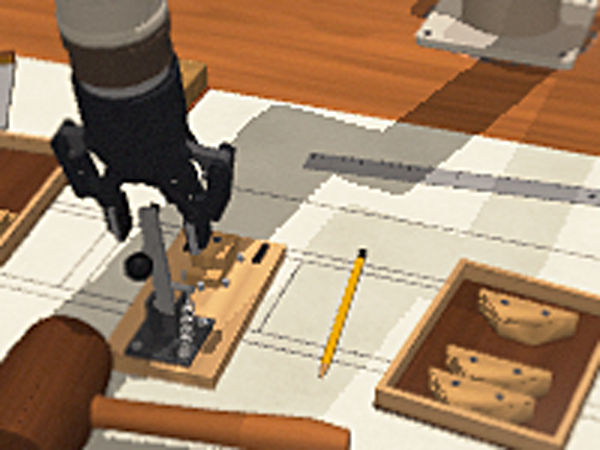

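The finger stands open: the ball is over on the pivot side at (317,188), the bar is upright, and the button is still in the nest. I retreat up and back.

Emit:
apply_moves --plan '[-0.012,0,-0.03,0,0,0,-0.024,0,-0.06,0,0,0,-0.05,0,-0.085,0,0.05,0,-0.08,0,-0.09,0,0.1,0,-0.11,0,-0.09,0,0.15,0,-0.14,0,-0.08,0,0.2,0,-0.14,0,-0.08,0,0.2,0,-0.14,0,-0.08,0,0.2,0]'

```text
clock: 34.42
eef_pos: [0.5804, -0.1233, 0.2128]
tool_rot: [0.999, 0.035, -0.004, -0.001]
ft_force: [0.3, 0.1, 1.1]
grip_width: 0.0553
```

Emit:
apply_moves --plan '[0,0,0,0,0,0,0,0,0,0,0,0]'

```text
clock: 34.58
eef_pos: [0.5891, -0.1241, 0.2155]
tool_rot: [0.999, 0.035, 0.002, 0.0]
ft_force: [0.3, 0.4, 1.4]
grip_width: 0.0548
```

Run:
```python
from arc import *
go(.6,-.12,.15,.074)
c=cam("wrist"); cv2.imwrite("pics/w29.png",c["pixels"][:,:,::-1])
```

```text
shift [ 0.011  -0.0034  0.0655] turn [ 0.001 -0.004 -0.003] now [ 0.5891 -0.1241  0.2155] f [0.3 0.4 1.4] w 0.0548 t 34.6
```

View pics/w29.png

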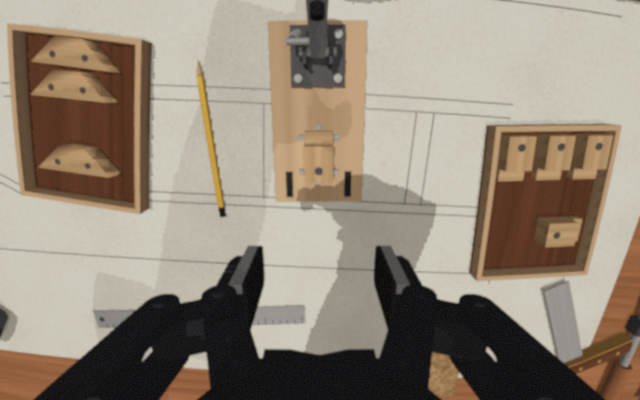

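The finger stands open, with its ball off the top of the picture. The button is in the nest at (319,155) with its tongue towards the pivot. I'll zoom in to measure it.

Run:
```python
from arc import *
c=cam("wrist"); crop(c,270,110,370,210,6,"pics/w30.png")
```

```text
(no output)
```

View pics/w30.png

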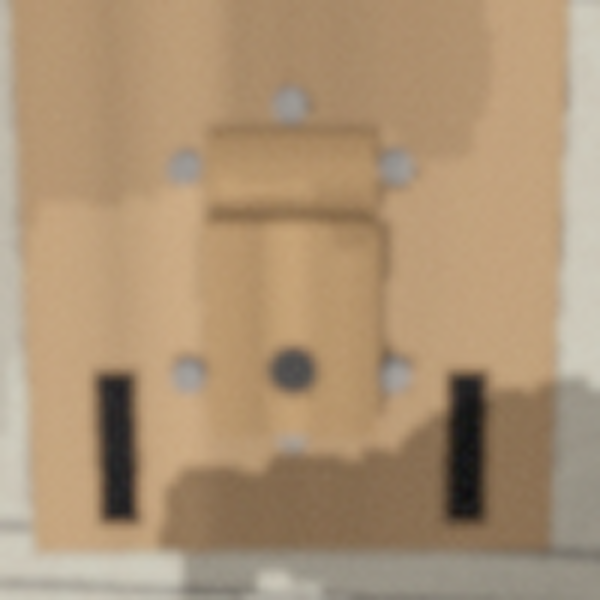

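The side pins show at crop (185,166), (396,166), (187,374) and (396,374), and the hole at (292,370).

Run:
```python
from arc import *
c=cam("wrist"); f=lambda l,z: onplane(c,np.array(l)/6-.417+[270,110],z)[:,:2]
w=f([(185,166),(396,166),(187,374),(396,374)],.021); print(w.round(4).tolist(),w.mean(0)); d=w[0]+w[1]-w[2]-w[3]; a=np.arctan2(d[1],d[0]); print(a)
e=f([(290,104),(291,443)],.021); print(e,e.mean(0))
m=f([(207,222),(382,222),(380,435),(205,435)],.037); print("main top",m.mean(0),m.tolist())
g=w.mean(0)-.007*np.array([np.cos(a),np.sin(a)]);print(g)
go(.591,-.122,.2,.074)
```

```text
[[0.6293, -0.1002], [0.6319, -0.1376], [0.5916, -0.1026], [0.5943, -0.1408]] [ 0.61178758 -0.12029364]
0.07472490815196842
[[ 0.64140993 -0.1180392 ]
 [ 0.57991895 -0.12252344]] [ 0.61066444 -0.12028132]
main top [ 0.60416784 -0.12127264] [[0.6218222195090793, -0.10521970590877737], [0.6239249153332456, -0.1350391699114054], [0.5865459250457229, -0.13781981337609392], [0.5843783079176348, -0.10701188658180122]]
[ 0.60480712 -0.12081622]
shift [ 0.002  -0.0018  0.0144] turn [ 0.001 -0.002 -0.003] now [ 0.5891 -0.1239  0.2144] f [-0.3  0.6  1.4] w 0.0553 t 34.7
```

I flip the tool half a turn, so the camera side stays clear of the open finger.

Emit:
apply_moves --plan '[-0.01,-0.002,0,0,0,-1.57,-0.01,-0.002,0,0,0,-1.57,-0.01,-0.002,0,0,0,-1.57,-0.01,-0.002,0,0,0,-1.57,-0.01,-0.002,0,0,0,-1.57,-0.01,-0.002,0,0,0,-1.57,-0.01,-0.002,0,0,0,-1.57,-0.01,-0.002,0,0,0,-1.57,-0.01,-0.002,0,0,0,-1.57,-0.01,-0.002,0,0,0,-1.57,-0.01,-0.002,0,0,0,-1.57,-0.01,-0.002,0,0,0,-1.57]' --grip 0.048

```text
clock: 35.73
eef_pos: [0.5783, -0.1225, 0.2137]
tool_rot: [0.705, 0.709, 0.0, 0.0]
ft_force: [-0.0, -0.4, -0.5]
grip_width: 0.0479
```

Run:
```python
from arc import *
go(.6045,-.121,.12,.0745+np.pi)
```

```text
shift [0.0014 0.0261 0.0938] turn [ 0.000e+00  1.000e-03 -1.639e+00] now [ 0.5783 -0.1225  0.2137] f [-0.  -0.4 -0.5] w 0.0479 t 35.7
```

Emit:
apply_moves --plan '[0.001,0.026,0.04,0,0,-1.639,0.001,0.026,0.04,0,0,-1.639,0.001,0.026,0.04,0,0,-1.639,0.001,0.026,0.04,0,0,-1.639,0.001,0.026,0.04,0,0,-1.639,0.001,0.026,0.04,0,0,-1.639,0.001,0.026,0.04,0,0,-1.639,0.001,0.026,0.04,0,0,-1.639,0.001,0.026,0.04,0,0,-1.639,0.001,0.026,0.06,0,0,-1.639,0.001,0.026,0.094,0,0,-1.639,0.001,0.026,0.094,0,0,-1.639]'

```text
clock: 36.73
eef_pos: [0.6005, -0.1207, 0.1134]
tool_rot: [0.032, 0.999, 0.001, -0.005]
ft_force: [-1.7, 0.6, -1.2]
grip_width: 0.0479
```

Emit:
apply_moves --plan '[0,0,0,0,0,-0.14,0,0,0,0,0,-0.14,0,0,0,0,0,-0.14,0,0,0,0,0,-0.14]'

```text
clock: 37.07
eef_pos: [0.6039, -0.1216, 0.1202]
tool_rot: [-0.033, 0.999, -0.0, 0.001]
ft_force: [-0.6, -0.3, -0.2]
grip_width: 0.0477
```

Run:
```python
from arc import *
go(.6045,-.121,.024,.0745+np.pi)
c=cam("wrist"); cv2.imwrite("pics/w31.png",c["pixels"][:,:,::-1]); crop(c,240,130,400,250,5,"pics/w31c.png"); print(proj(c,[[.6045,-.121,.037]]))
```

```text
shift [-0.0006  0.0005  0.0962] turn [-0.     0.001 -0.008] now [ 0.6039 -0.1216  0.1202] f [-0.6 -0.3 -0.2] w 0.0477 t 37.1
[[317.55933074 205.92902982]]
```

View pics/w31.png

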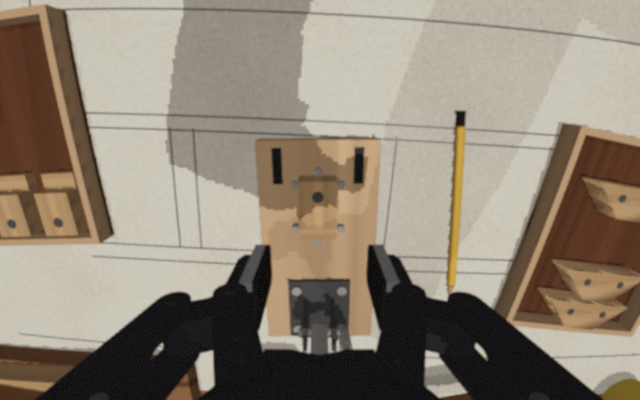

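View pics/w31c.png

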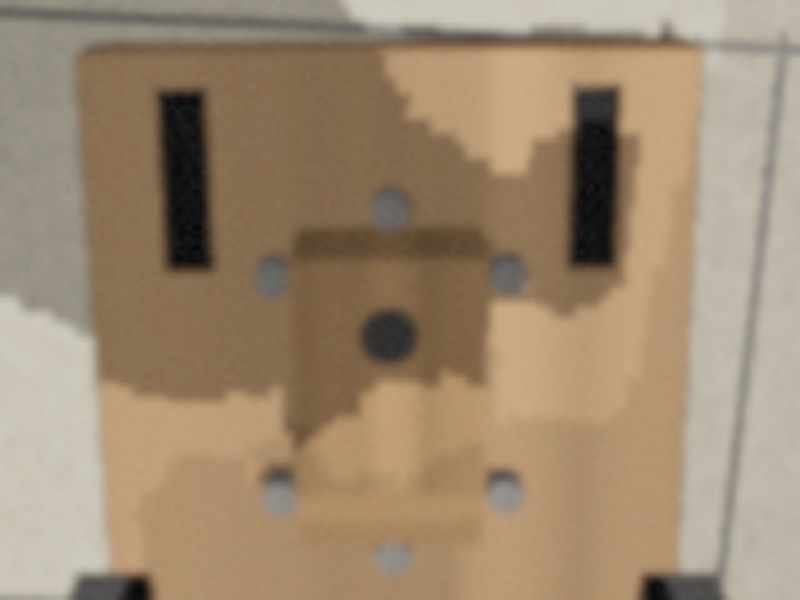

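The main block's top is centred at about (318,205), against a predicted (317.6,205.9). I descend with the tips above the pins.

Emit:
apply_moves --plan '[-0.001,0,0.03,0,0,-0.008,-0.001,0,0.06,0,0,-0.008,-0.001,0,0.08,0,0,-0.008,-0.001,0,0.09,0,0,-0.008,-0.001,0,0.095,0,0,-0.008,-0.001,0,0.095,0,0,-0.008,-0.001,0,0.095,0,0,-0.008,-0.001,0,0.095,0,0,-0.008]'

```text
clock: 37.78
eef_pos: [0.6053, -0.1217, 0.0268]
tool_rot: [-0.038, 0.999, -0.0, 0.002]
ft_force: [0.4, -0.1, 0.5]
grip_width: 0.0481
```

Run:
```python
from arc import *
go(.6045,-.121,.024,.0745+np.pi)
```

```text
shift [0.0007 0.0008 0.0028] turn [-0.001  0.003  0.002] now [ 0.6053 -0.1217  0.0268] f [ 0.4 -0.1  0.5] w 0.0481 t 37.8
```

Emit:
apply_moves --plan '[0.001,0.001,0.002,0,0,0,0.001,0.001,0.002,0,0,0,0.001,0.001,0.002,0,0,0]'

```text
clock: 38.03
eef_pos: [0.6029, -0.1205, 0.0236]
tool_rot: [-0.039, 0.999, -0.0, 0.0]
ft_force: [0.1, 0.2, -0.7]
grip_width: 0.0483
```

Emit:
apply_moves --plan '[0,0,0,0,0,0,0,0,0,0,0,0,0,0,0,0,0,0,0,0,0,0,0,0,0,0,0,0,0,0,0,0,0,0,0,0]' --grip 0.01

```text
clock: 38.53
eef_pos: [0.6032, -0.1213, 0.0237]
tool_rot: [-0.038, 0.999, -0.001, 0.001]
ft_force: [-0.2, -3.3, 5.4]
grip_width: 0.0283
```

Run:
```python
from arc import *
go(.6045,-.121,.024,.0745+np.pi)
c=cam("wrist"); crop(c,220,180,420,330,3,"pics/w32.png")
```

```text
shift [-0.0014  0.0002 -0.0003] turn [-0.002  0.001  0.002] now [ 0.6032 -0.1213  0.0237] f [-0.2 -3.3  5.4] w 0.0283 t 38.5
```

View pics/w32.png

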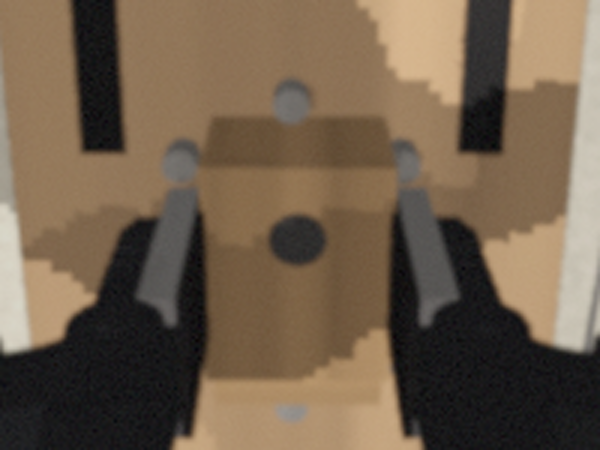

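The jig button is gripped (28.3 mm). I lift it straight up.

Emit:
apply_moves --plan '[0,0,-0.008,0,0,0,0,0,-0.016,0,0,0,0,0,-0.026,0,0,0,0,0,-0.045,0,0,0,0,0,-0.075,0,0,0,0,0,-0.1,0,0,0,0,0,-0.1,0,0,0,0,0,-0.1,0,0,0,0,0,-0.1,0,0,0]'

```text
clock: 39.33
eef_pos: [0.6023, -0.1199, 0.123]
tool_rot: [-0.039, 0.999, 0.0, -0.0]
ft_force: [0.4, 0.1, 0.3]
grip_width: 0.0279
```

Run:
```python
from arc import *
go(.5315,-.3585,.12,1.682)
c=cam("wrist"); cv2.imwrite("pics/w33.png",c["pixels"][:,:,::-1])
```

```text
shift [ 0.089  -0.2324  0.0028] turn [ 0.000e+00 -1.000e-03  1.537e+00] now [ 0.6023 -0.1199  0.123 ] f [0.4 0.1 0.3] w 0.0279 t 39.3
```

View pics/w33.png

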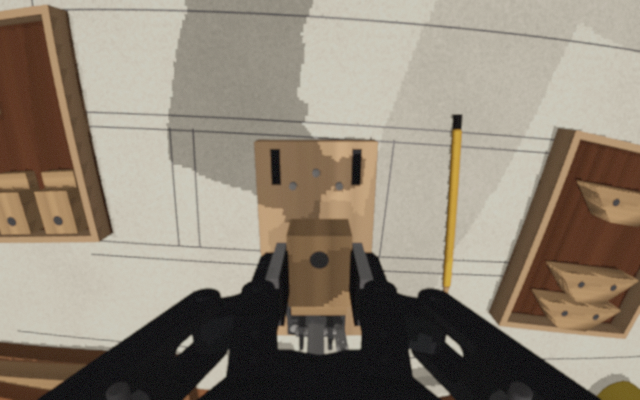

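The button is out of the nest, level and held. Next I carry it to the button tray.

Emit:
apply_moves --plan '[0.089,-0.232,0,0,0,1.537,0.089,-0.232,0,0,0,1.537,0.089,-0.232,0,0,0,1.537,0.089,-0.232,0,0,0,1.537,0.089,-0.232,0,0,0,1.537,0.089,-0.232,0,0,0,1.537,0.089,-0.232,0,0,0,1.537,0.089,-0.232,0,0,0,1.537,0.089,-0.232,0,0,0,1.537,0.089,-0.232,0,0,0,1.537,0.089,-0.232,0,0,0,1.537,0.089,-0.232,0,0,0,1.537]'

```text
clock: 40.38
eef_pos: [0.5307, -0.3579, 0.1208]
tool_rot: [0.655, 0.755, -0.0, -0.002]
ft_force: [-0.2, -0.5, -0.2]
grip_width: 0.0289
```

Emit:
apply_moves --plan '[0,0,0,0,0,0.037,0,0,0,0,0,0.037,0,0,0,0,0,0.037,0,0,0,0,0,0.037]'

```text
clock: 40.72
eef_pos: [0.5313, -0.3582, 0.1219]
tool_rot: [0.666, 0.746, -0.0, -0.001]
ft_force: [0.3, 0.5, -0.4]
grip_width: 0.0285
```

Run:
```python
from arc import *
go(.5315,-.3585,.015,1.682)
c=cam("wrist"); cv2.imwrite("pics/w34.png",c["pixels"][:,:,::-1])
```

```text
shift [-0.0005  0.0003  0.1069] turn [-0.001 -0.001  0.001] now [ 0.5313 -0.3582  0.1219] f [ 0.3  0.5 -0.4] w 0.0285 t 40.7
```

View pics/w34.png

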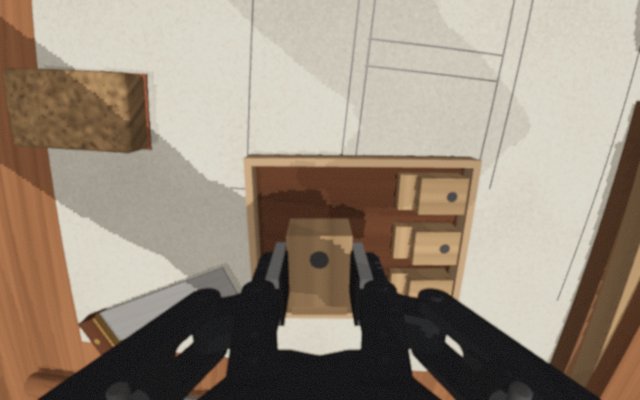

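Emit:
apply_moves --plan '[0,0,0.04,0,0,0,0,0,0.075,0,0,0,0,0,0.095,0,0,0,0,0,0.103,0,0,0,0,0,0.107,0,0,0,0,0,0.107,0,0,0,0,0,0.107,0,0,0,0,0,0.107,0,0,0,0,0,0.107,0,0,0]'

```text
clock: 41.52
eef_pos: [0.533, -0.3595, 0.018]
tool_rot: [0.667, 0.745, 0.0, 0.002]
ft_force: [-0.2, 0.2, 0.7]
grip_width: 0.028
```

Emit:
apply_moves --plan '[0,0,0,0,0,0,0,0,0,0,0,0,0,0,0,0,0,0,0,0,0,0,0,0,0,0,0,0,0,0,0,0,-0.04,0,0,0,0,0,-0.08,0,0,0,0,0,-0.12,0,0,0,0,0,-0.16,0,0,0,0,0,-0.16,0,0,0,0,0,-0.16,0,0,0]' --grip 0.043

```text
clock: 42.43
eef_pos: [0.5337, -0.3599, 0.1801]
tool_rot: [0.667, 0.745, 0.001, 0.004]
ft_force: [0.9, -0.5, -0.3]
grip_width: 0.0431
```

Run:
```python
from meas import *
go(.3,-.3585,.3,1.682)
c=cam("wrist"); cv2.imwrite("pics/w35.png",c["pixels"][:,:,::-1])
```

```text
shift [ 0.0267 -0.2314 -0.1215] turn [ 0.006  0.005 -0.   ] now [ 0.5337 -0.3599  0.1801] f [ 0.9 -0.5 -0.3] w 0.0431 t 42.4
```

View pics/w35.png

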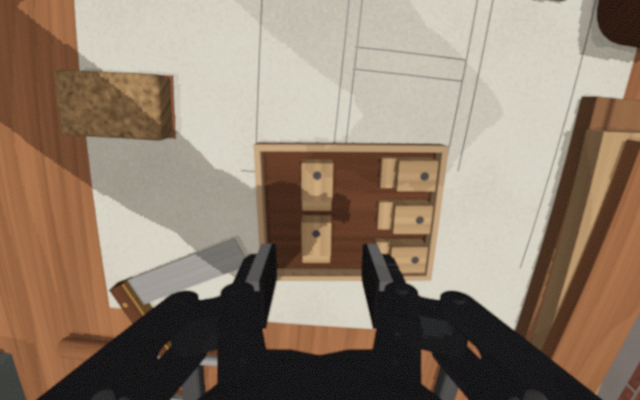

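Both buttons lie in the tray, at (317,186) and (316,238). I pull the arm clear and make a last check from the top view.

Emit:
apply_moves --plan '[0.027,-0.231,-0.05,0,0,0,0.027,-0.231,-0.05,0,0,0,0.027,-0.231,-0.05,0,0,0,0.027,-0.231,-0.05,0,0,0,0.027,-0.231,-0.05,0,0,0,0.027,-0.231,-0.05,0,0,0,0.027,-0.231,-0.05,0,0,0,0.027,-0.231,-0.05,0,0,0,0.027,-0.231,-0.05,0,0,0]'

```text
clock: 43.23
eef_pos: [0.299, -0.357, 0.2246]
tool_rot: [0.667, 0.745, 0.0, -0.001]
ft_force: [1.0, -0.6, 0.4]
grip_width: 0.0431
```

Run:
```python
from meas import *
c=cam("top"); crop(c,120,130,320,280,4,"pics/fl.png"); crop(c,325,130,525,280,4,"pics/fr.png")
s=cam("scene"); cv2.imwrite("pics/sf.png",s["pixels"][:,:,::-1])
```

```text
(no output)
```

View pics/fl.png

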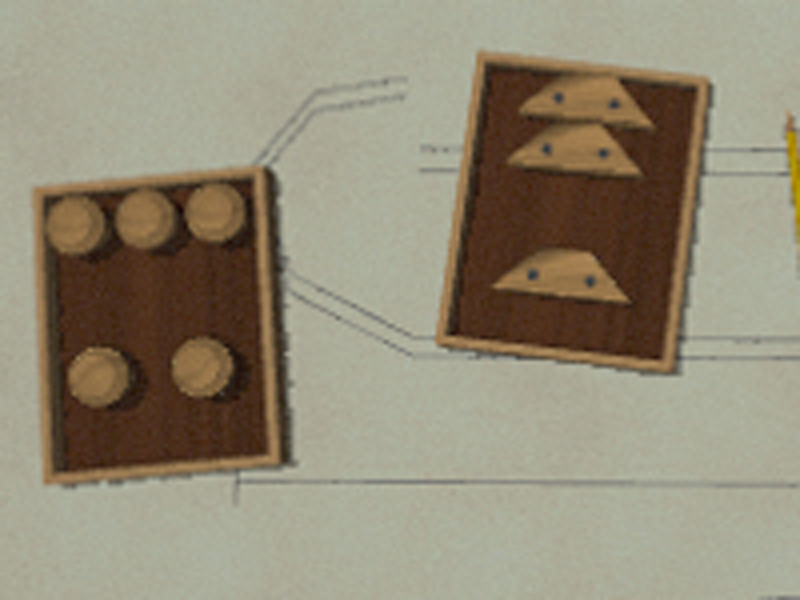

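View pics/fr.png

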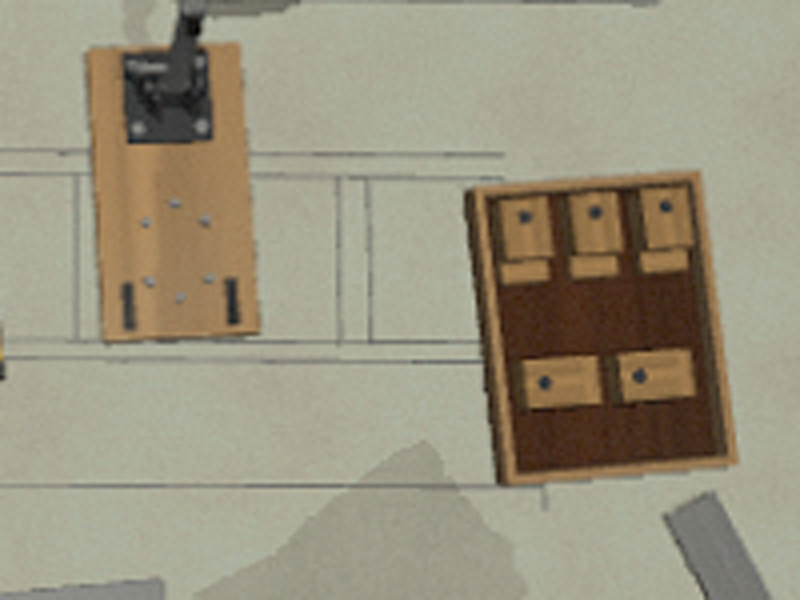

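View pics/sf.png

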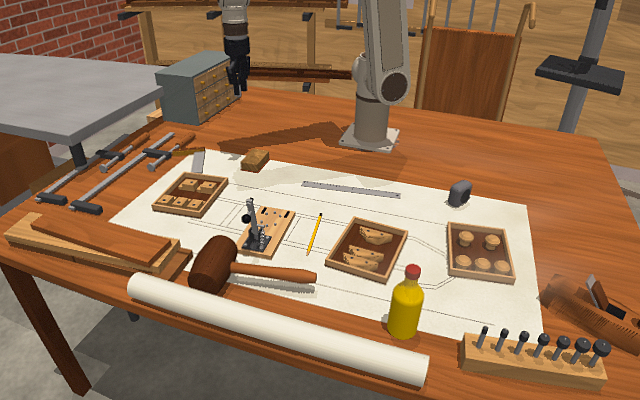

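All five parts are in their trays and the finger stands open. In the left crop the knobs are at (99,378) and (203,367) and the corner block at (562,277). In the right crop the buttons are at (562,381) and (657,376), and the nest is empty. I hand the job in.

Run:
```python
from h import *
o=sensors.get_obs(); print(o["clock"],np.abs(o["joint_vel"]).max())
print(bot.job_done())
```

```text
43.3333 0.009657396435298053
the job is handed in; nothing more can be done
None
```

All five parts are in their trays, the hold-down finger stands open, and the job was handed in at about 43 s of the 141 s allowed.

- **Parts:** I set down both knobs, the corner block and the loose button first. I took the jig button straight up only after the finger was over.
- **Finger:** My first try, with the tool pointing straight down, let the ball slip out of the pads and the finger sprang shut again. The button stayed in its nest. On the second try I tilted the tool so it turned with the finger, carried the ball to about 1.2 rad and let go, and the spring threw the finger open.
- **Last checks:** The final top and scene pictures show both knobs standing, the corner block and buttons lying flat, all well inside the rims, the nest empty and the arm clear. I judged the finger's open angle and the parts' resting heights from the pictures, not by measuring them.
- **Disagreement:** My two fixes of the knob tray differed by about 5 mm and 0.02 rad. That is much less than the room around the knobs.

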